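# Start a batch of turned parts in the vibratory polisher

## Task

Start the polisher on the turned parts that stand on the cork mat. Before the blue tub goes onto the machine, turn its dial fully anticlockwise to the off stop (red mark); then set the tub right down on the two pegs of the deck, lock it by pulling up the spring collar, turning it clockwise until its arm lies over the tub's ear and letting it go, and put every knob and drawer pull from the mat into the tub. Only when all that is done, turn the dial fully clockwise to its end stop; leave the wax tin and the block plane where they are.

Things in the scene. Friction and masses are not known exactly. Their poses are not given: they have to be found in the camera images.
- polisher: Bench vibratory polisher, fixed, green plinth 165 (x) by 336 mm (y from -186 to +150). Origin at its underside; x away from the robot at yaw 0, y to the left. Along its y axis on top: tub seat at y = 65, post with the spring collar at y = -60, grey control housing with the dial at y = -146 mm. Deck and housing tops are at z = 56 mm
- seat (a point): Centre of the tub seat (aluminium disc, 160 mm across, black rubber centre) on the deck surface; axes as the polisher's. Two upright steel pegs, 10 mm diameter, 12 mm high with tapered tips, stand at y = -42 and +42 mm from it
- dial (a joint): Black dial, rad: 0 = fully anticlockwise at the off stop (pointer at the red mark), 2.6 = fully clockwise at the other stop; grows clockwise seen from above. Stays where it is left (friction 0.07 N m). The bar grip and its white pointer line point at the angle 1.3 - dial, measured anticlockwise from the polisher's x axis
- dial_grip (a point): On the dial's axis, 22 mm above the housing top. The dial's bar grip is 14 mm thick, 44 mm long and stands from 8 to 32 mm above the housing on a round skirt, 48 mm diameter, 8 mm high
- collar (a joint): Turn of the spring collar about its upright post, rad: 0 = arm swung aside (open), 1.4 = stop, arm points at the seat's centre, over the tub's ear; grows clockwise seen from above. Turns with little friction (0.06 N m), but the ear blocks the arm unless the collar is pulled up
- collar_lift (a joint): How far the collar is pulled up its post, m: 0 at rest, 0.020 at most, against a spring of 5 N at rest, 350 N/m. It must be up 12 mm or more to swing its arm over the ear; let go there, it presses on the ear at about 0.010
- collar_grip (a point): On the collar's axis, middle of its knurled aluminium sleeve (34 mm diameter, 31 to 57 mm above the deck at rest); moves with it. Below, one piece with the sleeve: a neck of 22 mm diameter and a steel arm 9 mm thick, 14 mm wide, reaching 37 mm from the axis, its underside 4 mm above the deck at rest
- tub: Loose blue round tub, about 0.4 kg, 164 mm across, rim 86 mm high. Origin at the centre of its underside. Two ears along its y axis, 36 mm wide, reach 102 mm from the centre, tops 14 mm up; either may face the collar. In its underside two holes, 14 mm diameter, 14 mm deep, at x = 0, y = -42 and +42 mm. Inner floor 20 mm up, inner radius 68 mm at the floor, 78 mm at the rim
- tub_grip (a point): Middle of the tub's black upright grip on its central hub, 80 mm above the underside; the grip is 13 mm thick (along x), 36 mm long (y), from 60 to 96 mm above the underside. The hub below it has a radius of 18 mm at the tub's floor
- mat: Thin cork mat, fixed, 170 x 215 mm, 3 mm thick, on which the turned parts stand. Origin at the centre of its underside
- pull_1: Turned wooden drawer pull, light wood, 44 mm across and 46 mm tall, flat round foot 40 mm across, narrow waist (28 mm, 12 to 18 mm up), mushroom head widest 33 mm up, 50 g. Origin at the centre of its underside, z along its axis. Stands on its foot on the mat. May be absent (then None)
- pull_2: Turned wooden drawer pull, light wood, 44 mm across and 46 mm tall, flat round foot 40 mm across, narrow waist (28 mm, 12 to 18 mm up), mushroom head widest 33 mm up, 50 g. Origin at the centre of its underside, z along its axis. Stands on its foot on the mat. May be absent (then None)
- pull_3: Turned wooden drawer pull, mid-brown wood, 44 mm across and 46 mm tall, flat round foot 40 mm across, narrow waist (28 mm, 12 to 18 mm up), mushroom head widest 33 mm up, 50 g. Origin at the centre of its underside, z along its axis. Stands on its foot on the mat. May be absent (then None)
- knob_1: Turned wooden knob, 44 mm across and 50 mm tall, smooth ball-shaped head on a narrower foot (the foot is 34 mm across; head widest 33 mm up), dark brown wood, 50 g. Origin at the centre of its underside, z along its axis. Stands on its foot on the mat. May be absent (then None)
- knob_2: Turned wooden knob, 44 mm across and 50 mm tall, smooth ball-shaped head on a narrower foot (the foot is 34 mm across; head widest 33 mm up), dark brown wood, 50 g. Origin at the centre of its underside, z along its axis. Stands on its foot on the mat. May be absent (then None)
- wax_tin: Round tin of wax with a lid, 74 mm across, 32 mm high, on the bench to the right; not to be moved
- block_plane: Wooden block plane, 135 x 46 x 85 mm, on the bench to the right; not to be moved

How it is judged:
By the outcome, as a careful person would: the job done as asked, in the order asked, and still so for the second after the job is handed in, with the robot touching nothing.
Of pull_1, pull_2, pull_3, knob_1, knob_2 only 3 to 4 are there at a start; the rules pass over those that are not, and their reading is None.
At some moment in a run one of pull_1, pull_2, pull_3 may be knocked a few centimetres aside while the robot is not near it.
It also fails if it takes over 208 s, if anything falls off the work surface, if the arm or the gripper's body presses on something with over 40 N, if the wrist force passes 120 N, or if a joint passes its speed limit or range.

## Robot

A 6-joint arm with a two-finger parallel gripper is mounted at the origin on a cart in front of the work surface, level with it; the furniture and walls round the work are solid. World frame = base frame: x ahead of the robot, y to its left, z up, the work surface at z = 0. Lengths are in m, angles in degrees, forces in N, time in s.
With the tool pointing down it reaches from about 0.325 to 0.85 m from the base axis. Payload 4.4 kg.
Tool frame: the origin (TCP) lies between the finger pads; the fingertips stand 25 mm ahead of it and the grasp point (between the pads) lies 6 mm ahead of it; z points along the fingers, y is the direction in which the jaws open and shut (so a half turn about z gives the same grasp; the last joint's range is limited). The gripper opens to 94 mm and grips with 3 to 60 N. Pads are 16 mm wide; open, the fingers measure 119 mm over their backs; the gripper's body (75 mm by 177 mm) begins 78 mm behind the grasp point.
Start: joints at [-72.107, 11.837, 88.321, -0, 79.842, -8.623], TCP at [0.257, -0.515, 0.23] pointing down, gripper open.
Joint ranges: [-156.59, 156.59], [-49.26, 127.26], [12.9, 141.05], [-63.56, 243.56], [4.71, 150.69], [-161.64, 161.64]. Speed limits (degrees/s): [159.86, 159.86, 180, 180, 180, 180].

## Interface

Orientations are given as [roll, pitch, yaw] about the fixed x, y, z axes, in that order (R = Rz(yaw) Ry(pitch) Rx(roll)).
In Python, from workcell import * gives the robot as it stands. The module is installed in compiled form; this text tells all that it offers.
- The arm moves only by the tool jog_arm, never from a script. Its argument "rows" is a list of rows, each a list of 3 entries, a list of its own where there are three numbers: the shift along the tool's x, y, z scaled (see below), then the turn about the tool's z scaled (see below), then the gripper command: -1 is fully open, 1 is shut, values between are in proportion. In form: [[[x, y, z], spin, claw], ...]. A call has 1 to 5 rows; each row is the pose to reach, as a shift and turn from the pose commanded when the call began, along the tool's axes at that moment; what a row does not reach only later rows make up. The controller multiplies each number of a shift by 0.5 m and each number of a turn by 60 degrees. A row lasts 1/10 s, in which the tool goes at most 50 mm and 8.59 degrees, less where a joint would pass 70% of its speed; a pose out of reach is approached as far as the arm can. A call with a number of a shift or a turn outside -1 to 1 is refused whole. A call with a gripper value outside its range is refused whole. The fingers move at their own pace and stop on an object; "squeeze" is the grip in N (left out, the last holds). Time passes only in rows, so rows that repeat a pose let the fingers close. It gives the time, the measured TCP pose, the force and the opening at its end, in the units of the state.
- get_obs(): the state, without advancing time (a new reading comes with each control period).
- snapshot(name): name is "scene" or "side" or "wrist"; returns the picture (420x560x3 uint8, red, green, blue); there is no depth.
- get_calibration(name): a dict with "camera_matrix" (3x3 intrinsics, pixels), "pose" (4x4, takes a point from camera to world coordinates); the wrist camera has in their place "mount" (4x4, takes a point from camera to tool coordinates, whose origin is the TCP and whose axes are the flange's). Camera axes: x right, y up, looking along -z (the intrinsics and any distortion apply to the point x, -y, -z); pixel columns grow to the right and rows downward; lengths in m; the calibration is good to about 2 mm. A picture is of the moment at which its call begins: read the wrist's pose just before it. get_calibration takes no time and is no camera call.
- job_done(): hands the job in, once; it reports no verdict.
The state is a dict: "t": time; "joints": joint angles; "dq": joint speeds; "effort": joint torques, N m; "position": TCP position; "tcp_rot": TCP orientation; "ft_force": force on the tool from outside, world axes, zero at the start; "moment": the same for the moment, N m; "gripper_width": finger opening in m.
Only numpy, scipy, OpenCV 4.12 (cv2) and the standard library are available. Lean on these libraries where they do the work, as an engineer would, in place of code of your own. Each camera call takes 0.05 s, during which the arm holds its last target. There are 200 camera calls.

## Working session

There is one attempt and no reset: what is moved stays moved. The work goes in short steps, Python scripts to look and compute and a tool call to move; the robot and the scene stay as the last step left them, time stands still between calls to the robot, and variables do not carry over. Pictures are saved under pics/ and viewed, about 12 in all and at most 16, crops included, and the job is handed in when it is done.

Besides the shell and the picture viewer there is one more tool, called after "Request:" by a JSON object that holds its "api" and its "payload". jog_arm: Moves the arm, as the interface text tells. Shifts and turns lie within -1 to 1; 1 stands for 0.5 m of shift or 60 degrees of turn. Its arguments: {"type":"object","properties":{"rows":{"type":"array","items":{"type":"array"}},"squeeze":{"type":"number"}},"required":["rows"]}

```bash
mkdir -p pics
python3 - <<'E'
from workcell import *
import cv2,numpy as np
print(get_obs())
for n in ["scene","side"]:
    cv2.imwrite(f"pics/{n}0.png",cv2.cvtColor(snapshot(n),cv2.COLOR_RGB2BGR))
    print(n,get_calibration(n))
print(get_calibration("wrist"))
E
```

```text
{'t': 0.0, 'joints': array([-7.21087104e+01,  1.18826837e+01,  8.84038236e+01,  1.77149495e-03,
        7.98432623e+01, -8.62337191e+00]), 'dq': array([-5.76218694e-02,  1.02398377e-01,  8.15805150e-02, -1.49196123e-02,
        7.15950027e-02, -8.58771976e-05]), 'effort': array([-3.71687393e-04, -3.70879984e+01, -2.81416154e+01,  6.99151936e-02,
        3.63482384e-02, -1.86129450e-04]), 'position': array([ 0.25645631, -0.51379747,  0.22931437]), 'tcp_rot': array([-1.79871959e+02, -2.11807753e-02,  2.65143235e+01]), 'ft_force': array([-0.56308425,  0.29023973, -0.35246715]), 'moment': array([-0.04208934,  0.01595367,  0.02617393]), 'gripper_width': 0.0941765190019063}
scene {'camera_matrix': array([[399.77645724,   0.        , 269.83349729],
       [  0.        , 399.77645724, 206.93513515],
       [  0.        ,   0.        ,   1.        ]]), 'pose': array([[-0.45953762, -0.57895233,  0.67352756,  1.53198918],
       [ 0.8881549 , -0.29745248,  0.35028972,  0.39556551],
       [-0.0024586 ,  0.75916811,  0.65088995,  1.06066429],
       [ 0.        ,  0.        ,  0.        ,  1.   
[... 265 characters left out ...]
-0.3567806 , -0.48029377,  0.80126493,  0.98495876],
       [ 0.00247467,  0.85722362,  0.51493839,  0.81668781],
       [ 0.        ,  0.        ,  0.        ,  1.        ]])}
{'camera_matrix': array([[316.42074825,   0.        , 281.66001695],
       [  0.        , 316.42074825, 209.3815365 ],
       [  0.        ,   0.        ,   1.        ]]), 'mount': array([[-5.69659956e-04,  9.65858864e-01,  2.59068198e-01,
         7.45282958e-02],
       [ 9.99999834e-01,  5.73876697e-04,  5.93510417e-05,
         6.64740972e-04],
       [-9.13484720e-05,  2.59068189e-01, -9.65859030e-01,
        -1.54134788e-01],
       [ 0.00000000e+00,  0.00000000e+00,  0.00000000e+00,
         1.00000000e+00]])}
```

View pics/scene0.png

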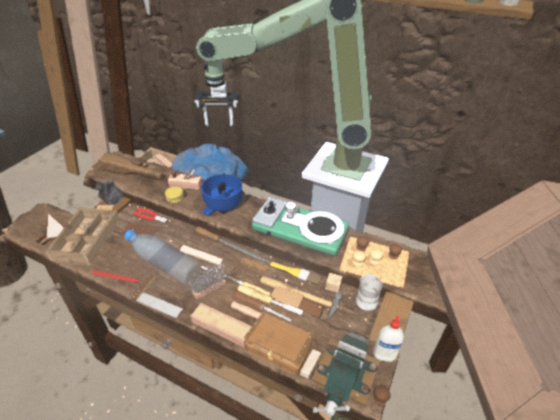

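View pics/side0.png

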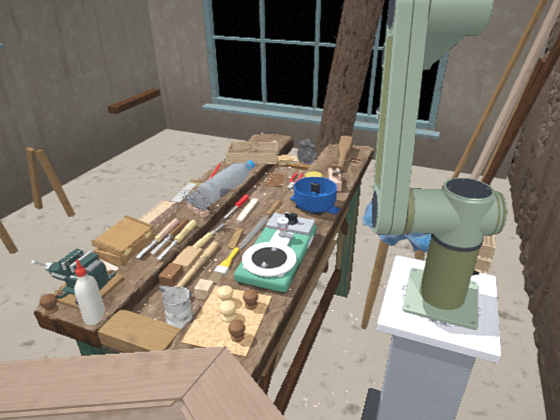

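The two views show four parts on the mat: two light pulls and two dark knobs. The polisher is left-centre and the tub is near scene px (221,190). Next I'll enlarge both views.

```bash
cat > h.py <<'E'
from workcell import *
import cv2,numpy as np
from scipy.spatial.transform import Rotation as R
def save(img,name): cv2.imwrite("pics/"+name,cv2.cvtColor(img,cv2.COLOR_RGB2BGR))
def campose(name,obs=None):
    c=get_calibration(name)
    if name!="wrist": return c["camera_matrix"],c["pose"]
    T=np.eye(4);T[:3,:3]=R.from_euler("xyz",obs["tcp_rot"],degrees=True).as_matrix();T[:3,3]=obs["position"]
    return c["camera_matrix"],T@c["mount"]
def ray(KP,u,v,z):
    K,P=KP; d=P[:3,:3]@np.array([(u-K[0,2])/K[0,0],-(v-K[1,2])/K[1,1],-1])
    o=P[:3,3]; return o+d*(z-o[2])/d[2]
def proj(KP,p):
    K,P=KP; q=P[:3,:3].T@(np.asarray(p)-P[:3,3]); return np.array([K[0,2]-K[0,0]*q[0]/q[2],K[1,2]+K[1,1]*q[1]/q[2]])
def yaw(): return get_obs()["tcp_rot"][2]
def plan(x,y,z,yw=None,base=None):
    # shift in tool units and spin units from measured (or given) pose
    o=get_obs(); p,r=(o["position"],o["tcp_rot"]) if base is None else base
    M=R.from_euler("xyz",r,degrees=True).as_matrix()
    s=M.T@(np.array([x,y,z])-p)/0.5
    sp=None if yw is None else -((yw-r[2]+180)%360-180)/60
    print("shift",s.round(4),"spin",sp)
E
python3 - <<'E'
from h import *
s=cv2.imread("pics/scene0.png");cv2.imwrite("pics/sc.png",cv2.resize(s[165:295,190:450],None,fx=3,fy=3,interpolation=cv2.INTER_CUBIC))
s=cv2.imread("pics/side0.png");cv2.imwrite("pics/sd.png",cv2.resize(s[165:355,180:350],None,fx=3,fy=3,interpolation=cv2.INTER_CUBIC))
E
```

```text
(no output)
```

View pics/sc.png

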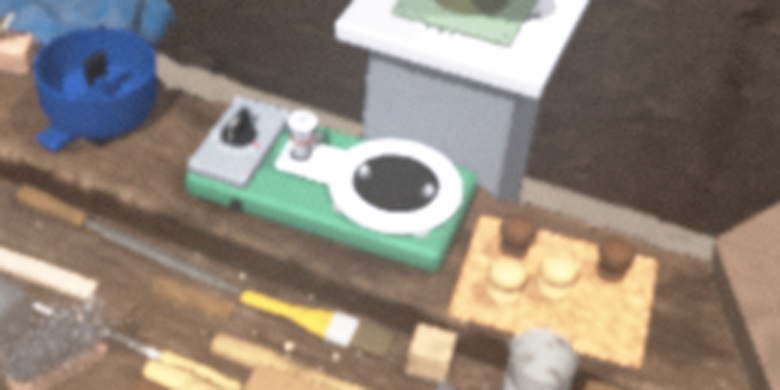

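View pics/sd.png

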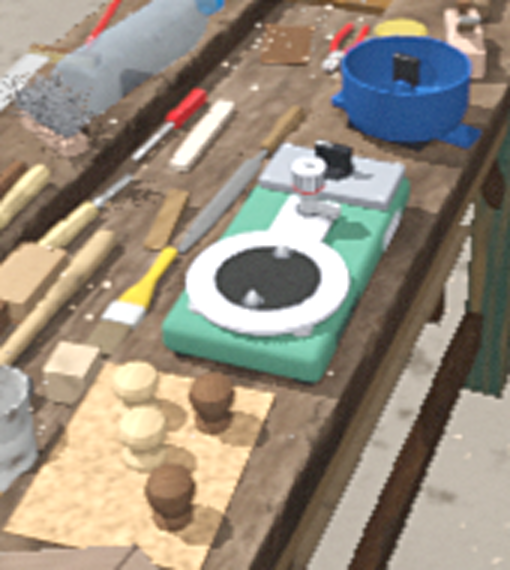

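Enlarged views:
- **Scene crop:** seat centre near (397,187), pegs at (364,171) and (430,189), collar at (304,118), dial at (240,125), tub grip at (96,66). Knobs at (518,232) and (614,253), pulls at (506,272) and (559,266).
- **Side crop:** seat centre near (268,283), pegs at (253,296) and (283,250), tub ears at (465,135) and (337,100).

Run:
```python
from h import *
S=campose("scene");D=campose("side")
def s(x,y,z): return ray(S,190+(x+.5)/3-.5,165+(y+.5)/3-.5,z)
def d(x,y,z): return ray(D,180+(x+.5)/3-.5,165+(y+.5)/3-.5,z)
for n,a,b,z in [("seat",(397,187),(268,283),.057),("peg1",(364,171),(283,248),.066),("peg2",(430,189),(252,296),.066),
 ("collar",(304,118),(309,162),.113),("dial",(240,128),(333,158),.083),("grip",(96,66),(405,68),.08),("ear",(50,142),(470,135),.014),("ear2",(60,138),(337,100),.014),
 ("knobA",(518,230),(211,393),.038),("knobB",(614,252),(170,488),.038),("pullA",(506,270),(135,379),.04),("pullB",(559,265),(143,426),.04)]:
    A=s(*a,z);B=d(*b,z);print(n,A[:2].round(3),B[:2].round(3),((A+B)/2)[:2].round(3))
```

```text
seat [0.506 0.076] [0.49  0.083] [0.498 0.08 ]
peg1 [0.507 0.033] [0.494 0.035] [0.5   0.034]
peg2 [0.501 0.115] [0.491 0.118] [0.496 0.117]
collar [ 0.501 -0.053] [ 0.501 -0.057] [ 0.501 -0.055]
dial [ 0.523 -0.13 ] [ 0.497 -0.119] [ 0.51  -0.125]
grip [ 0.495 -0.361] [ 0.489 -0.357] [ 0.492 -0.359]
ear [ 0.591 -0.378] [ 0.395 -0.336] [ 0.493 -0.357]
ear2 [ 0.579 -0.37 ] [ 0.581 -0.359] [ 0.58  -0.365]
knobA [0.49  0.226] [0.485 0.227] [0.488 0.226]
knobB [0.474 0.336] [0.468 0.342] [0.471 0.339]
pullA [0.561 0.233] [0.556 0.237] [0.558 0.235]
pullB [0.525 0.285] [0.521 0.288] [0.523 0.287]
```

Request:
{"api": "jog_arm", "payload": {"rows": [[[0.3, -0.02, -0.07], 0, -1], [[0.3, -0.02, -0.07], 0, -1], [[0.3, -0.02, -0.07], 0, -1], [[0.3, -0.02, -0.07], 0, -1], [[0.3, -0.02, -0.07], 0, -1]]}}

```text
t: 0.6
position: [0.3873, -0.4378, 0.2653]
tcp_rot: [-180.0, 0.0, 26.7]
ft_force: [-0.5, 0.2, 0.2]
gripper_width: 0.0939
```

Request:
{"api": "jog_arm", "payload": {"rows": [[[0.3, -0.02, -0.07], 0.442, -1], [[0.3, -0.02, -0.07], 0.442, -1], [[0.3, -0.02, -0.07], 0.442, -1], [[0.3, -0.02, -0.07], 0.442, -1], [[0.3, -0.02, -0.07], 0.442, -1]]}}

```text
t: 1.1
position: [0.5164, -0.3628, 0.2999]
tcp_rot: [-180.0, 0.0, 0.1]
ft_force: [-0.2, 0.6, -0.5]
gripper_width: 0.0937
```

Request:
{"api": "jog_arm", "payload": {"rows": [[[0, 0, 0], 0, -1], [[0, 0, 0], 0, -1], [[0, 0, 0], 0, -1]]}}

```text
t: 1.4
position: [0.5147, -0.3637, 0.2998]
tcp_rot: [-180.0, 0.1, -0.1]
ft_force: [-0.1, 0.5, 0.6]
gripper_width: 0.0941
```

Run:
```python
from h import *
o=get_obs();im=snapshot("wrist");np.save("w1.npy",im);import pickle;pickle.dump(o,open("w1.pkl","wb"))
save(im,"w1.png");print(o["t"],o["position"],o["tcp_rot"],o["joints"])
```

```text
1.4 [ 0.51470097 -0.36373375  0.29978942] [-1.79961234e+02  6.70224647e-02 -1.22524483e-01] [-4.31006575e+01  1.61976455e+01  7.48265019e+01 -1.73313048e-02
  8.90513145e+01  4.70221880e+01]
```

View pics/w1.png

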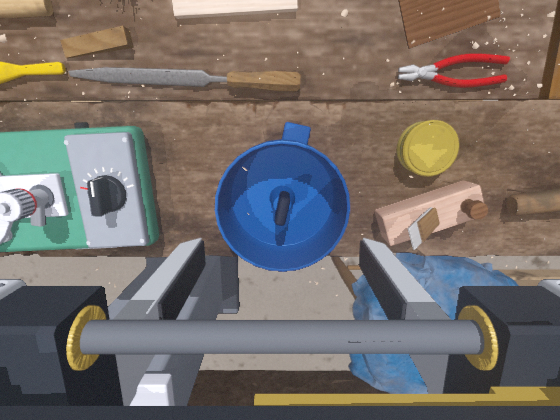

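Request:
{"api": "jog_arm", "payload": {"rows": [[[0, -0.33, 0], 0, -1], [[0, -0.33, 0], 0, -1], [[0, -0.33, 0], 0, -1], [[0, -0.33, 0], 0, -1], [[0, -0.33, 0], 0, -1]]}}

```text
t: 1.95
position: [0.5161, -0.1963, 0.3009]
tcp_rot: [180.0, -0.0, 0.2]
ft_force: [0.2, 0.1, -0.6]
gripper_width: 0.0938
```

Request:
{"api": "jog_arm", "payload": {"rows": [[[0, -0.33, 0], 0, -1], [[0, -0.33, 0], 0, -1], [[0, -0.33, 0], 0, -1], [[0, -0.33, 0], 0, -1], [[0, -0.33, 0], 0, -1]]}}

```text
t: 2.45
position: [0.5167, -0.0327, 0.3006]
tcp_rot: [179.9, -0.0, 0.1]
ft_force: [0.3, -0.1, 0.1]
gripper_width: 0.0938
```

Request:
{"api": "jog_arm", "payload": {"rows": [[[0, 0, 0], 0, -1], [[0, 0, 0], 0, -1], [[0, 0, 0], 0, -1]]}}

```text
t: 2.75
position: [0.5164, -0.0346, 0.3003]
tcp_rot: [180.0, 0.0, -0.2]
ft_force: [-0.3, 0.0, 0.1]
gripper_width: 0.0941
```

Run:
```python
from h import *
o=get_obs();im=snapshot("wrist");np.save("w2.npy",im);import pickle;pickle.dump(o,open("w2.pkl","wb"))
save(im,"w2.png");print(o["t"],o["position"],o["tcp_rot"],o["joints"])
```

```text
2.75 [ 0.51642199 -0.03455343  0.30029439] [ 1.79974826e+02  1.32630344e-02 -1.56228659e-01] [-1.33978366e+01  2.07322981e+00  9.09447170e+01 -2.75804267e-02
  8.69891977e+01  7.67598395e+01]
```

View pics/w2.png

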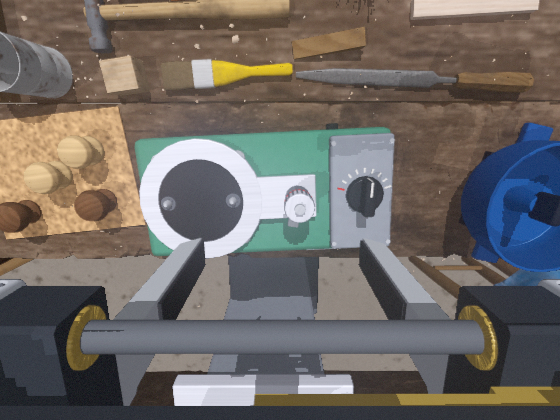

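w1: tub centre near (283,205), handle running (287,192)–(281,222), ear at (296,133). w2: pegs at (168,204) and (233,201), collar (299,206), dial skirt (365,195) with its pointer up and slightly right, red mark (341,188).

Run:
```python
from h import *
a=np.load("w2.npy")[155:245,270:400];b=np.load("w1.npy")[115:280,205:360]
a=cv2.resize(a,None,fx=3,fy=3,interpolation=cv2.INTER_CUBIC);b=cv2.resize(b,None,fx=2.5,fy=2.5,interpolation=cv2.INTER_CUBIC)
c=np.zeros((b.shape[0],a.shape[1]+b.shape[1],3),np.uint8);c[:a.shape[0],:a.shape[1]]=a;c[:,a.shape[1]:]=b;save(c,"c1.png");print(a.shape,b.shape)
import pickle
W=campose("wrist",pickle.load(open("w2.pkl","rb")))
p1=ray(W,168,203,.067);p2=ray(W,233,200.5,.067);d=p1-p2
print(p1,p2,np.linalg.norm(d),np.degrees(np.arctan2(d[1],d[0]))-90)
for z in (.113,.118):print("collar",ray(W,299,207,z))
print("dial",ray(W,365,195,.064))
for uv in [(330,248),(394,247),(330,136),(393,136)]: print("hous",ray(W,*uv,.056))
for uv in [(92,155),(78,153),(95,206)]: print("part",ray(W,*uv,.036))
for n,u,v in [("knobA",95,206),("knobB",15,216),("pullA",82,152),("pullB",45,178)]: print(n,ray(W,u,v,.038))
W=campose("wrist",pickle.load(open("w1.pkl","rb")))
print("tubrim",ray(W,282.5,206,.086),"grip",ray(W,284,207,.096),"ear",ray(W,298,126,.012))
```

```text
(270, 390, 3) (412, 388, 3)
[0.49618397 0.10780092 0.067     ] [0.49914194 0.02572773 0.067     ] 0.08212648191217545 2.064082819345998
collar [ 0.50239275 -0.05481236  0.113     ]
collar [ 0.50369562 -0.0545309   0.118     ]
dial [ 0.5049915  -0.14071311  0.064     ]
hous [ 0.43028664 -0.10043194  0.056     ]
hous [ 0.43142631 -0.18659017  0.056     ]
hous [ 0.57746072 -0.09508829  0.056     ]
hous [ 0.5772044  -0.17242694  0.056     ]
part [0.553562   0.21245525 0.036     ]
part [0.55620739 0.23032613 0.036     ]
part [0.48469464 0.21929096 0.036     ]
knobA [0.48520447 0.21807261 0.038     ]
knobB [0.4714469  0.32981804 0.038     ]
pullA [0.55764082 0.22364279 0.038     ]
pullB [0.52376522 0.27839755 0.038     ]
tubrim [ 0.49487313 -0.36543561  0.086     ] grip [ 0.49624173 -0.36717192  0.096     ] ear [ 0.58727644 -0.38669661  0.012     ]
```

View pics/c1.png

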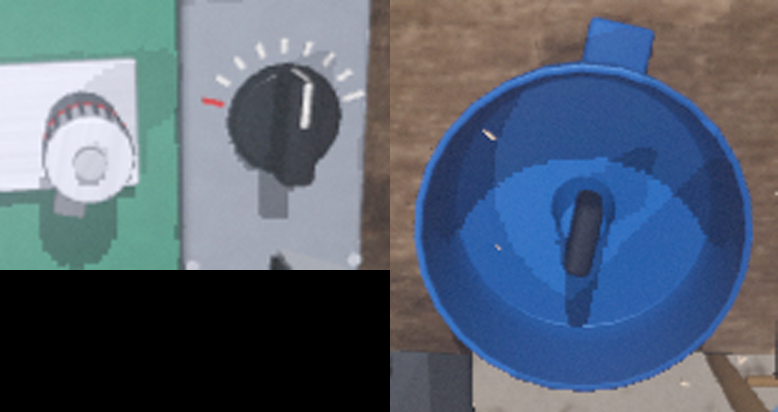

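Run:
```python
from h import *
import pickle
W=campose("wrist",pickle.load(open("w2.pkl","rb")))
a=ray(W,372.3,182.7,.088);b=ray(W,371.7,197.3,.088);print(a,b,np.degrees(np.arctan2(*(a-b)[[1,0]])))
W=campose("wrist",pickle.load(open("w1.pkl","rb")))
a=ray(W,285.2,192.2,.096);b=ray(W,280.2,225.2,.096);print(a,b,np.degrees(np.arctan2(*(a-b)[[1,0]])),np.linalg.norm(a-b))
plan(.505,-.141,.16)
```

```text
[ 0.52502854 -0.14185335  0.088     ] [ 0.50748016 -0.14238648  0.088     ] 1.7401177365755234
[ 0.51389551 -0.36857094  0.096     ] [ 0.47392083 -0.36264304  0.096     ] -8.434998388759263 0.040411823369531516
shift [-0.0222  0.2134  0.2806] spin None
```

Request:
{"api": "jog_arm", "payload": {"rows": [[[-0.0228, 0.2138, 0.2], 0, -1], [[-0.0228, 0.2138, 0.2], 0, -1], [[-0.0228, 0.2138, 0.2], 0, -1], [[-0.0228, 0.2138, 0.2], 0, -1], [[-0.0228, 0.2138, 0.2], 0, -0.2]]}}

```text
t: 3.3
position: [0.5042, -0.1404, 0.1997]
tcp_rot: [-179.9, 0.1, -0.2]
ft_force: [-0.3, 0.8, -0.4]
gripper_width: 0.0891
```

Request:
{"api": "jog_arm", "payload": {"rows": [[[0, 0, 0], 0, -0.2], [[0, 0, 0.09], 0, -0.2], [[0, 0, 0.15], 0, -0.2], [[0, 0, 0.15], 0, -0.2], [[0, 0, 0.15], 0, -0.2]]}}

```text
t: 3.8
position: [0.5059, -0.1391, 0.1269]
tcp_rot: [180.0, -0.1, 0.1]
ft_force: [0.7, 0.5, 0.9]
gripper_width: 0.0568
```

Run:
```python
from h import *
o=get_obs();im=snapshot("wrist");save(im,"w3.png");print(o["t"],o["position"],o["tcp_rot"],o["gripper_width"])
W=campose("wrist",o);print(proj(W,o["position"]+np.array([0,0,-.03])))
```

```text
3.8 [ 0.50588796 -0.13909487  0.12687982] [ 1.79965690e+02 -9.53510214e-02  8.05016879e-02] 0.05679807951863762
[280.22683355 248.99013119]
```

View pics/w3.png

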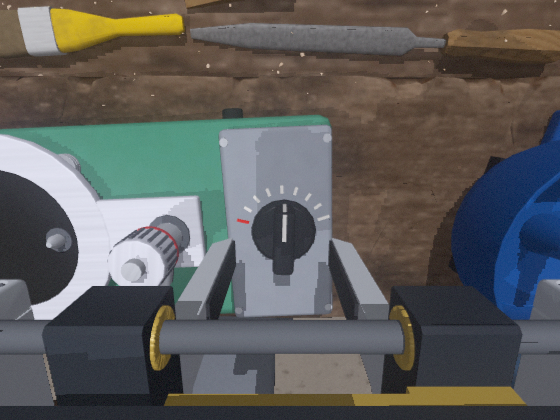

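Run:
```python
from h import *
o=get_obs();W=campose("wrist",o)
print(ray(W,284,231,.064),ray(W,283,230.5,.060),o["position"]); print("pointer end",ray(W,284.5,204,.088),"seat peg",ray(W,59,239,.067),ray(W,69,160,.067),"collar",ray(W,134,268,.116))
```

```text
[ 0.50715611 -0.14231615  0.064     ] [ 0.50619166 -0.14161451  0.06      ] [ 0.50674732 -0.13963134  0.12788569]
pointer end [ 0.53326145 -0.14235198  0.088     ] seat peg [0.50208645 0.01984999 0.067     ] [0.55864819 0.00299699 0.067     ] collar [ 0.50249587 -0.05620529  0.116     ]
```

Request:
{"api": "jog_arm", "payload": {"rows": [[[0.002, 0.0045, 0.03], 0, -0.2], [[0.002, 0.0045, 0.05], 0, -0.2], [[0.002, 0.0045, 0.067], 0, -0.2], [[0.002, 0.0045, 0.067], 0, -0.2], [[0.002, 0.0045, 0.067], 0, -0.2]], "squeeze": 15}}

```text
t: 4.35
position: [0.506, -0.1418, 0.0922]
tcp_rot: [180.0, -0.0, 0.0]
ft_force: [0.1, -0.4, -1.0]
gripper_width: 0.0564
```

Request:
{"api": "jog_arm", "payload": {"rows": [[[0, 0, 0], 0, 1], [[0, 0, 0], 0, 1], [[0, 0, 0], 0, 1], [[0, 0, 0], 0, 1], [[0, 0, 0], 0, 1]]}}

```text
t: 4.85
position: [0.5058, -0.1419, 0.092]
tcp_rot: [180.0, -0.0, -0.0]
ft_force: [0.1, 0.5, 1.1]
gripper_width: 0.0197
```

Request:
{"api": "jog_arm", "payload": {"rows": [[[0, 0, 0], 0, 1], [[0, 0, 0], 0, 1], [[0, 0, 0], 0, 1], [[0, 0, 0], 0, 1]]}}

```text
t: 5.25
position: [0.5058, -0.1405, 0.092]
tcp_rot: [-179.9, 0.0, -0.0]
ft_force: [-0.2, 5.4, 2.0]
gripper_width: 0.014
```

Request:
{"api": "jog_arm", "payload": {"rows": [[[0, 0, 0], -0.1, 1], [[0, 0, 0], -0.2, 1], [[0, 0, 0], -0.3, 1], [[0, 0, 0], -0.4, 1], [[0, 0, 0], -0.5, 1]]}}

```text
t: 5.75
position: [0.5058, -0.1402, 0.092]
tcp_rot: [-179.8, -0.1, 30.2]
ft_force: [0.7, 6.7, 2.8]
gripper_width: 0.0143
```

Request:
{"api": "jog_arm", "payload": {"rows": [[[0.001, -0.002, 0], -0.1, 1], [[0.001, -0.002, 0], -0.22, 1], [[0.001, -0.002, 0], -0.34, 1], [[0.001, -0.002, 0], -0.46, 1], [[0.001, -0.002, 0], -0.58, 1]]}}

```text
t: 6.25
position: [0.5055, -0.1399, 0.092]
tcp_rot: [-179.9, -0.1, 65.1]
ft_force: [-0.3, 4.1, 2.6]
gripper_width: 0.0139
```

Request:
{"api": "jog_arm", "payload": {"rows": [[[0, 0, 0], -0.08, 1], [[0, 0, 0], -0.14, 1], [[0, 0, 0], -0.19, 1], [[0, 0, 0], -0.19, 1], [[0, 0, 0], -0.19, 1]]}}

```text
t: 6.75
position: [0.5054, -0.1399, 0.092]
tcp_rot: [-179.9, -0.1, 76.1]
ft_force: [-2.0, 5.2, 3.5]
gripper_width: 0.0141
```

Run:
```python
from h import *
o=get_obs();print(o["t"],o["position"],o["tcp_rot"],o["moment"],o["ft_force"],o["joints"][5])
```

```text
6.75 [ 0.5053991  -0.1399007   0.09200816] [-1.79925939e+02 -7.00121914e-02  7.61437192e+01] [0.95337117 0.21815716 0.07808615] [-1.96941072  5.20945243  3.50347627] -11.13902844075197
```

Request:
{"api": "jog_arm", "payload": {"rows": [[[0, 0, 0], -0.05, 1], [[0, 0, 0], -0.1, 1], [[0, 0, 0], -0.1, 1]]}}

```text
t: 7.05
position: [0.5053, -0.1402, 0.0919]
tcp_rot: [-179.9, -0.1, 82.1]
ft_force: [-3.2, 4.8, 4.6]
gripper_width: 0.0147
```

Run:
```python
from h import *
o=get_obs();print(o["t"],o["position"],o["tcp_rot"],o["moment"],o["ft_force"],o["joints"][5])
```

```text
7.05 [ 0.5053171  -0.14015811  0.09192072] [-1.79931073e+02 -6.32405352e-02  8.20886405e+01] [ 0.94312844  0.2978369  -0.37523029] [-3.16758662  4.82001228  4.63177719] -17.097576812532274
```

Request:
{"api": "jog_arm", "payload": {"rows": [[[0, 0, 0], 0, -0.2], [[0, 0, 0], 0, -0.2], [[0, 0, 0], 0, -0.2], [[0, 0, 0], 0, -0.2], [[0, 0, -0.06], 0, -0.2]]}}

```text
t: 7.55
position: [0.5023, -0.1395, 0.1182]
tcp_rot: [-179.5, -0.1, 82.2]
ft_force: [-1.3, 0.8, 0.1]
gripper_width: 0.0511
```

Request:
{"api": "jog_arm", "payload": {"rows": [[[0, 0, -0.06], 0, -0.2], [[0, 0, -0.12], 0, -0.2], [[0, 0, -0.2], 0, -0.2], [[0, 0, -0.2], 0, -0.2]]}}

```text
t: 7.95
position: [0.5096, -0.1427, 0.2286]
tcp_rot: [179.3, 0.2, 82.2]
ft_force: [0.5, -0.4, 0.8]
gripper_width: 0.0564
```

Request:
{"api": "jog_arm", "payload": {"rows": [[[-0.45, 0.043, 0], 0.7, -0.2], [[-0.45, 0.043, 0], 0.7, -0.2], [[-0.45, 0.043, 0], 0.7, -0.2], [[-0.45, 0.043, 0], 0.7, -0.2], [[-0.45, 0.043, 0], 0.7, -0.2]]}}

```text
t: 8.45
position: [0.4954, -0.3705, 0.2209]
tcp_rot: [180.0, 0.1, 39.7]
ft_force: [0.0, 0.7, -0.0]
gripper_width: 0.0564
```

Request:
{"api": "jog_arm", "payload": {"rows": [[[0, 0, 0], 0.7, -0.2], [[0, 0, 0], 0.7, -0.2], [[0, 0, 0], 0.7, -0.2], [[0, 0, 0], 0.7, -0.2], [[0, 0, 0], 0.7, -0.2]]}}

```text
t: 8.95
position: [0.4961, -0.3666, 0.2208]
tcp_rot: [-180.0, 0.1, -2.2]
ft_force: [0.3, 0.4, -0.4]
gripper_width: 0.0562
```

Request:
{"api": "jog_arm", "payload": {"rows": [[[0, 0, 0], 0.13, -0.2], [[0, 0, 0], 0.13, -0.2], [[0, 0, 0], 0.13, -0.2], [[0, 0, 0], 0.13, -0.2], [[0, 0, 0], 0.13, -0.2]]}}

```text
t: 9.45
position: [0.4965, -0.3666, 0.2218]
tcp_rot: [-180.0, 0.0, -9.5]
ft_force: [-0.6, -0.5, 0.3]
gripper_width: 0.0566
```

Run:
```python
from h import *
o=get_obs();im=snapshot("wrist");save(im,"w4.png");print(o["t"],o["position"],o["tcp_rot"],o["gripper_width"],o["joints"])
W=campose("wrist",o);print(proj(W,o["position"]+np.array([0,0,.096-o["position"][2]])))
```

```text
9.45 [ 0.49647141 -0.36655698  0.22178181] [-1.79999374e+02  8.92205128e-03 -9.54121329e+00] 0.05661766578777797 [-4.44662551e+01  1.72765645e+01  8.26186327e+01 -4.66363749e-03
  8.01124766e+01  5.50757594e+01]
[280.65446001 209.34837335]
```

View pics/w4.png

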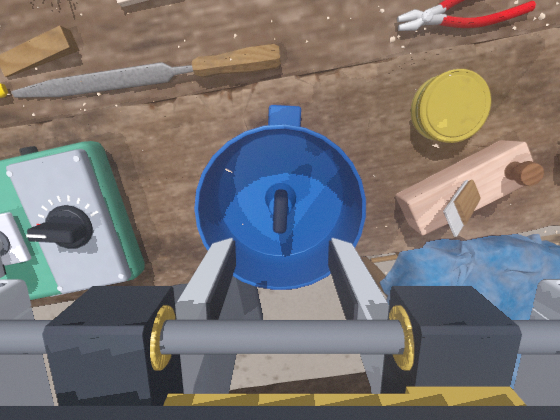

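w4 shows the dial bar pointing left at the red mark. The tub handle is centred at (281,212), turned slightly more than the tool. Now I'll grasp the tub.

Request:
{"api": "jog_arm", "payload": {"rows": [[[-0.004, 0, 0.08], 0.045, -0.4], [[-0.004, 0, 0.16], 0.045, -0.4], [[-0.004, 0, 0.22], 0.045, -0.4], [[-0.004, 0, 0.267], 0.045, -0.4], [[-0.004, 0, 0.267], 0.045, -0.4]], "squeeze": 35}}

```text
t: 10.0
position: [0.4919, -0.3637, 0.0841]
tcp_rot: [-179.7, 0.4, -12.3]
ft_force: [-0.3, -0.5, 0.5]
gripper_width: 0.0658
```

Request:
{"api": "jog_arm", "payload": {"rows": [[[0, 0, 0], 0, 1], [[0, 0, 0], 0, 1], [[0, 0, 0], 0, 1], [[0, 0, 0], 0, 1], [[0, 0, 0], 0, 1]]}}

```text
t: 10.5
position: [0.495, -0.3666, 0.0895]
tcp_rot: [179.9, -0.1, -12.3]
ft_force: [0.2, 0.0, -0.4]
gripper_width: 0.0293
```

Request:
{"api": "jog_arm", "payload": {"rows": [[[0, 0, 0], 0, 1], [[0, 0, 0], 0, 1], [[0, 0, 0], 0, 1], [[0, 0, 0], 0, 1], [[0, 0, 0], 0, 1]]}}

```text
t: 11.0
position: [0.4947, -0.3657, 0.0886]
tcp_rot: [-179.9, 0.0, -12.3]
ft_force: [-0.4, 3.1, 2.1]
gripper_width: 0.013
```

Request:
{"api": "jog_arm", "payload": {"rows": [[[0, 0, -0.02], 0, 1], [[0, 0, -0.08], 0, 1], [[0, 0, -0.16], 0, 1], [[0, 0, -0.24], 0, 1], [[0, 0, -0.3], 0, 1]]}}

```text
t: 11.5
position: [0.4945, -0.367, 0.2408]
tcp_rot: [179.9, -0.1, -12.3]
ft_force: [0.5, 0.0, -4.9]
gripper_width: 0.0126
```

Run:
```python
from h import *
o=get_obs();print(o["t"],o["position"],o["tcp_rot"],o["moment"],o["ft_force"],o["gripper_width"])
```

```text
11.5 [ 0.49451069 -0.367038    0.240764  ] [ 1.79883460e+02 -7.69423039e-02 -1.23209475e+01] [ 0.04717936 -0.07545474  0.01393959] [ 0.48651738  0.02424447 -4.92082508] 0.012629057244347144
```

Request:
{"api": "jog_arm", "payload": {"rows": [[[-0.059, -0.286, -0.06], 0, 1], [[-0.059, -0.286, -0.06], 0, 1], [[-0.059, -0.286, -0.12], 0, 1], [[-0.059, -0.286, -0.12], 0, 1], [[-0.059, -0.286, -0.12], 0, 1]]}}

```text
t: 12.0
position: [0.497, -0.2198, 0.3005]
tcp_rot: [179.9, -0.2, -12.2]
ft_force: [0.3, -1.1, -5.1]
gripper_width: 0.0124
```

Request:
{"api": "jog_arm", "payload": {"rows": [[[-0.059, -0.286, 0], -0.12, 1], [[-0.059, -0.286, 0], -0.24, 1], [[-0.059, -0.286, 0], -0.36, 1], [[-0.059, -0.286, 0], -0.48, 1], [[-0.059, -0.286, 0], -0.6, 1]]}}

```text
t: 12.5
position: [0.4973, -0.0743, 0.2966]
tcp_rot: [-180.0, 0.2, 24.1]
ft_force: [0.4, -0.8, -4.8]
gripper_width: 0.0126
```

Request:
{"api": "jog_arm", "payload": {"rows": [[[0, 0, 0], -0.12, 1], [[0, 0, 0], -0.24, 1], [[0, 0, 0], -0.36, 1], [[0, 0, 0], -0.48, 1], [[0, 0, 0], -0.6, 1]]}}

```text
t: 13.0
position: [0.4973, -0.0761, 0.2964]
tcp_rot: [-179.8, 0.1, 59.9]
ft_force: [0.2, -0.1, -4.5]
gripper_width: 0.0127
```

Request:
{"api": "jog_arm", "payload": {"rows": [[[0, 0, 0], -0.12, 1], [[0, 0, 0], -0.24, 1], [[0, 0, 0], -0.36, 1], [[0, 0, 0], -0.48, 1], [[0, 0, 0], -0.538, 1]]}}

```text
t: 13.5
position: [0.4973, -0.0761, 0.2964]
tcp_rot: [-179.8, 0.0, 92.1]
ft_force: [0.6, -0.0, -4.2]
gripper_width: 0.0127
```

Request:
{"api": "jog_arm", "payload": {"rows": [[[0, 0, 0], 0, 1], [[0, 0, 0], 0, 1], [[0, 0, 0], 0, 1], [[0, 0, 0], 0, 1], [[0, 0, 0], 0, 1]]}}

```text
t: 14.0
position: [0.4979, -0.0744, 0.2984]
tcp_rot: [-180.0, 0.0, 92.0]
ft_force: [-0.7, -0.8, -4.1]
gripper_width: 0.0129
```

Run:
```python
from h import *
import pickle
P=[get_obs()]; im=snapshot("wrist")
for i in range(6): get_calibration("wrist")
o=P[0];pickle.dump(o,open("w5.pkl","wb"));save(im,"w5.png");print(o["t"],o["position"],o["tcp_rot"],o["gripper_width"],o["joints"])
```

```text
14.0 [ 0.49785581 -0.07436466  0.2983698 ] [-1.79997090e+02  6.94642383e-03  9.19512709e+01] 0.012924198079449124 [-1.83507273e+01  3.20407428e-01  9.29546406e+01 -7.53682452e-03
  8.67252709e+01 -2.03015675e+01]
```

View pics/w5.png

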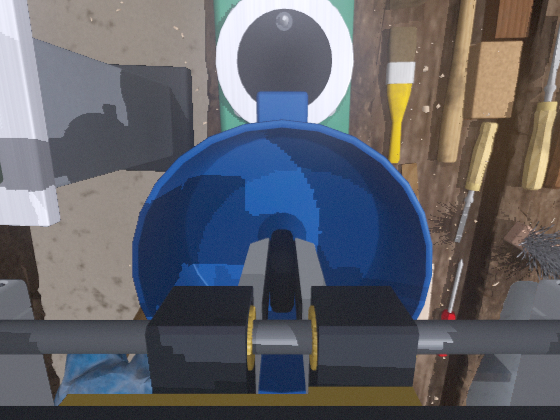

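Run:
```python
from h import *
import pickle
o=pickle.load(open("w5.pkl","rb"));W=campose("wrist",o)
M=R.from_euler("xyz",o["tcp_rot"],degrees=True).as_matrix()
print("peg2",ray(W,285,18,.067),"disc",ray(W,285,60,.057),"edges",ray(W,216,58,.057),ray(W,354,58,.057))
for n,u,v,z in [("rimfront",282,121,o["position"][2]-.003),("riml",133,255,o["position"][2]-.003),("rimr",431,255,o["position"][2]-.003),("ear",283,92,o["position"][2]-.0885+.014),("handle far",282,230,o["position"][2]+.008),("ear l",258,94,o["position"][2]-.0745),("ear r",308,94,o["position"][2]-.0745)]:
    print(n,(M.T@(ray(W,u,v,z)-o["position"])).round(4))
```

```text
peg2 [0.49486133 0.11154774 0.067     ] disc [0.49641447 0.07149968 0.057     ] edges [0.41724881 0.07095696 0.057     ] [0.57542691 0.07625525 0.057     ]
rimfront [ 0.0759 -0.0002  0.003 ]
riml [ 0.0069 -0.0799  0.003 ]
rimr [0.0069 0.0795 0.003 ]
ear [0.0957 0.0006 0.0745]
handle far [ 0.0247 -0.0002 -0.008 ]
ear l [ 0.0944 -0.0165  0.0745]
ear r [0.0944 0.0176 0.0745]
```

w5 shows the tub ahead of the far peg (285,19) and the disc centred on u≈285. The tub sits about 6 mm back along tool x from the TCP. I'll move closer and look at the peg again.

Request:
{"api": "jog_arm", "payload": {"rows": [[[0.06, 0.007, 0], 0, 1], [[0.12, 0.007, 0], 0, 1], [[0.12, 0.007, 0], 0, 1], [[0.12, 0.007, 0], 0, 1], [[0.12, 0.007, 0], 0, 1]]}}

```text
t: 14.55
position: [0.4994, -0.0147, 0.2986]
tcp_rot: [180.0, 0.0, 92.0]
ft_force: [0.1, -0.4, -4.0]
gripper_width: 0.0128
```

Request:
{"api": "jog_arm", "payload": {"rows": [[[0, 0, 0], 0, 1], [[0, 0, 0], 0, 1], [[0, 0, 0], 0, 1], [[0, 0, 0], 0, 1], [[0, 0, 0], 0, 1]]}}

```text
t: 15.05
position: [0.4993, -0.0143, 0.2984]
tcp_rot: [-180.0, 0.0, 92.0]
ft_force: [0.2, -0.0, -4.5]
gripper_width: 0.0127
```

Run:
```python
from h import *
import pickle
o=get_obs(); im=snapshot("wrist")
pickle.dump(o,open("w6.pkl","wb"))
a=cv2.resize(im[0:140,190:380],None,fx=4,fy=4,interpolation=cv2.INTER_CUBIC);save(a,"w6.png");print(o["t"],o["position"],o["tcp_rot"])
```

```text
15.05 [ 0.49929144 -0.01431229  0.29843412] [-1.79999693e+02  5.29438838e-04  9.19578829e+01]
```

View pics/w6.png

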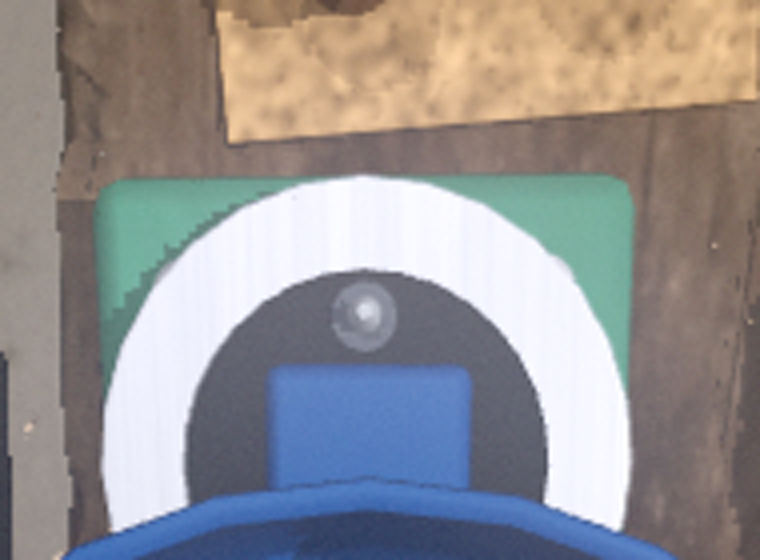

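Run:
```python
from h import *
import pickle
o=pickle.load(open("w6.pkl","rb"));W=campose("wrist",o)
M=R.from_euler("xyz",o["tcp_rot"],degrees=True).as_matrix()
z0=o["position"][2]
f=lambda u,v,z:(M.T@(ray(W,u,v,z)-o["position"])).round(4)
print("pegtip",f(190+367/4,311/4,.068),"pegbase",f(190+363/4,318/4,.058),"discfar",f(282,176/4,.057),"plinth far",f(282,175/4,.056),"disc l/r",f(190+103/4,455/4,.057),f(190+632/4,455/4,.057))
print("ear",f(282.3,366/4,z0-.0745),"rim",f(282.3,480/4,z0-.003))
for k in (0.97,1,1.03):
  print(k)
```

```text
pegtip [ 1.254e-01 -2.000e-04  2.304e-01] pegbase [ 0.1249 -0.0014  0.2404] discfar [1.626e-01 1.000e-04 2.414e-01] plinth far [1.630e-01 1.000e-04 2.424e-01] disc l/r [ 0.0868 -0.0792  0.2414] [0.0867 0.0791 0.2414]
ear [0.096  0.0001 0.0745] rim [ 0.0764 -0.      0.003 ]
0.97
1
1.03
```

Request:
{"api": "jog_arm", "payload": {"rows": [[[0.0888, 0, 0], 0, 1], [[0.1776, 0, 0], 0, 1], [[0.1776, 0, 0.08], 0, 1], [[0.1776, 0, 0.16], 0, 1], [[0.1776, 0, 0.2], 0, 1]]}}

```text
t: 15.6
position: [0.4937, 0.0753, 0.1948]
tcp_rot: [-179.7, -0.0, 92.1]
ft_force: [-0.3, 0.0, -3.5]
gripper_width: 0.0128
```

Request:
{"api": "jog_arm", "payload": {"rows": [[[0, 0, 0.04], 0, 1], [[0, 0, 0.064], 0, 1], [[0, 0, 0.064], 0, 1], [[0, 0, 0.064], 0, 1], [[0, 0, 0.064], 0, 1]]}}

```text
t: 16.1
position: [0.4975, 0.0745, 0.168]
tcp_rot: [179.8, 0.0, 92.0]
ft_force: [0.7, 0.6, -3.2]
gripper_width: 0.0131
```

Request:
{"api": "jog_arm", "payload": {"rows": [[[0, 0, 0.01], 0, 1], [[0, 0, 0.02], 0, 1], [[0, 0, 0.026], 0, 1], [[0, 0, 0.026], 0, 1], [[0, 0, 0.026], 0, 1]]}}

```text
t: 16.6
position: [0.496, 0.0746, 0.1532]
tcp_rot: [-180.0, -0.0, 92.0]
ft_force: [-0.3, 0.2, -4.5]
gripper_width: 0.0128
```

Run:
```python
from h import *
o=get_obs();print(o["t"],o["position"],o["tcp_rot"],o["moment"],o["ft_force"],o["gripper_width"])
```

```text
16.6 [0.49604883 0.07461477 0.15323868] [-1.79973934e+02 -2.46366821e-03  9.19752368e+01] [-0.0348283  -0.14145716 -0.04445938] [-0.34366551  0.20658215 -4.52029765] 0.012768994435381134
```

Request:
{"api": "jog_arm", "payload": {"rows": [[[0, 0, 0.005], 0, 1], [[0, 0, 0.01], 0, 1], [[0, 0, 0.015], 0, 1], [[0, 0, 0.015], 0, 1]]}}

```text
t: 17.0
position: [0.4958, 0.0746, 0.1454]
tcp_rot: [-179.9, -0.0, 92.0]
ft_force: [-0.6, -0.6, -4.3]
gripper_width: 0.0129
```

Request:
{"api": "jog_arm", "payload": {"rows": [[[0, 0, 0.003], 0, 1], [[0, 0, 0.006], 0, 1], [[0, 0, 0.006], 0, 1]]}}

```text
t: 17.3
position: [0.4964, 0.0748, 0.1446]
tcp_rot: [180.0, -0.0, 92.0]
ft_force: [-4.7, 1.1, 5.7]
gripper_width: 0.0128
```

Run:
```python
from h import *
o=get_obs();print(o["t"],o["position"],o["tcp_rot"],o["moment"],o["ft_force"],o["gripper_width"])
```

```text
17.3 [0.49640853 0.07478558 0.14462396] [ 1.79984833e+02 -3.13154621e-03  9.19845178e+01] [-0.09307913  0.75989592 -0.11578108] [-4.73958979  1.13844079  5.6850911 ] 0.012836979426213183
```

Request:
{"api": "jog_arm", "payload": {"rows": [[[0, 0, 0], 0, -0.4], [[0, 0, 0], 0, -0.4], [[0, 0, 0], 0, -0.4], [[0, 0, 0], 0, -0.4], [[0, 0, 0], 0, -0.4]]}}

```text
t: 17.8
position: [0.4963, 0.0746, 0.1429]
tcp_rot: [180.0, 0.0, 92.0]
ft_force: [0.1, -1.0, 0.0]
gripper_width: 0.0496
```

Request:
{"api": "jog_arm", "payload": {"rows": [[[0, 0, -0.04], 0, -0.4], [[0, 0, -0.1], 0, -0.4], [[0, 0, -0.16], 0, -0.4], [[0, 0, -0.2], 0, -0.4], [[0, 0, -0.2], 0, -0.4]]}}

```text
t: 18.3
position: [0.4986, 0.0746, 0.2465]
tcp_rot: [179.6, 0.0, 92.0]
ft_force: [-0.1, 0.4, 0.8]
gripper_width: 0.066
```

Request:
{"api": "jog_arm", "payload": {"rows": [[[-0.08, 0, 0], -0.1, -0.4], [[-0.16, 0, 0], -0.24, -0.4], [[-0.262, 0.002, 0], -0.38, -0.4], [[-0.262, 0.002, 0], -0.52, -0.4], [[-0.262, 0.002, 0], -0.66, -0.4]]}}

```text
t: 18.8
position: [0.5009, -0.0581, 0.2409]
tcp_rot: [-179.9, -0.1, 131.1]
ft_force: [0.1, -0.5, -0.5]
gripper_width: 0.0659
```

Request:
{"api": "jog_arm", "payload": {"rows": [[[0, 0, 0.04], 0, -0.4], [[0, 0, 0.08], 0, -0.4], [[0, 0, 0.08], 0, -0.4], [[0, 0, 0.08], 0, -0.4], [[0, 0, 0.08], 0, -0.4]]}}

```text
t: 19.3
position: [0.5022, -0.0563, 0.2034]
tcp_rot: [180.0, 0.0, 131.0]
ft_force: [0.8, -0.1, -0.0]
gripper_width: 0.0657
```

Run:
```python
from h import *
import pickle
o=get_obs(); im=snapshot("wrist");pickle.dump(o,open("w7.pkl","wb"))
save(im,"w7.png");print(o["t"],o["position"],o["tcp_rot"],o["joints"]);W=campose("wrist",o)
print(proj(W,[o["position"][0],o["position"][1],.113]))
```

```text
19.3 [ 0.50216886 -0.05634395  0.20344973] [1.79972038e+02 4.53728810e-02 1.30966865e+02] [-1.62230246e+01  4.70824613e+00  9.97528470e+01 -1.12050230e-03
  7.54856212e+01 -5.71896200e+01]
[282.69976025 220.20332698]
```

View pics/w7.png

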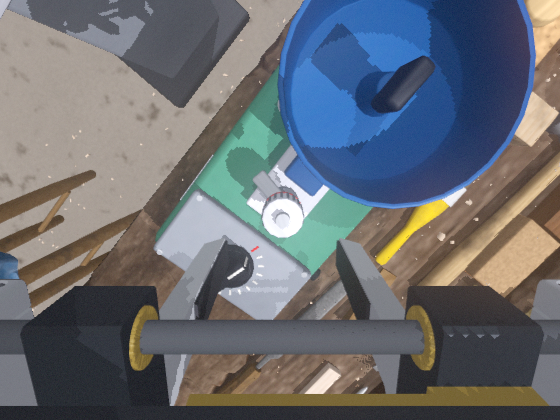

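Request:
{"api": "jog_arm", "payload": {"rows": [[[0, 0, 0.07], 0, -0.4], [[0, 0, 0.13], 0, -0.4], [[0, 0, 0.17], 0, -0.4], [[0, 0, 0.195], 0, -0.4], [[0, 0, 0.195], 0, -0.4]], "squeeze": 40}}

```text
t: 19.85
position: [0.5009, -0.056, 0.1044]
tcp_rot: [-179.9, -0.1, 131.0]
ft_force: [0.2, 1.1, -0.2]
gripper_width: 0.0653
```

Request:
{"api": "jog_arm", "payload": {"rows": [[[0, 0, 0], 0, 1], [[0, 0, 0], 0, 1], [[0, 0, 0], 0, 1], [[0, 0, 0], 0, 1], [[0, 0, 0], 0, 1]]}}

```text
t: 20.35
position: [0.5026, -0.0562, 0.1063]
tcp_rot: [179.9, 0.1, 130.9]
ft_force: [1.1, 1.1, 1.8]
gripper_width: 0.0336
```

Request:
{"api": "jog_arm", "payload": {"rows": [[[0, 0, 0], 0, 1], [[0, 0, 0], 0, 1], [[0, 0, 0], 0, 1], [[0, 0, 0], 0, 1]]}}

```text
t: 20.75
position: [0.5026, -0.0562, 0.1063]
tcp_rot: [179.9, 0.1, 131.0]
ft_force: [0.7, 2.8, 6.1]
gripper_width: 0.0335
```

Request:
{"api": "jog_arm", "payload": {"rows": [[[0, 0, -0.008], 0, 1], [[0, 0, -0.016], 0, 1], [[0, 0, -0.024], 0, 1], [[0, 0, -0.034], 0, 1], [[0, 0, -0.034], 0, 1]]}}

```text
t: 21.25
position: [0.5023, -0.0561, 0.1209]
tcp_rot: [179.9, 0.1, 130.9]
ft_force: [7.4, 0.3, -10.7]
gripper_width: 0.0331
```

Run:
```python
from h import *
o=get_obs();print(o["t"],o["position"],o["tcp_rot"],o["moment"],o["ft_force"],o["gripper_width"])
```

```text
21.25 [ 0.50232179 -0.05608297  0.12092542] [1.79898220e+02 5.22300911e-02 1.30937029e+02] [ 0.2151896  -1.69677194  0.05777783] [  7.38267473   0.25442588 -10.69906181] 0.03307831558620317
```

Request:
{"api": "jog_arm", "payload": {"rows": [[[0, 0, -0.005], 0, 1], [[0, 0, -0.005], 0.12, 1], [[0, 0, -0.005], 0.24, 1], [[0, 0, -0.005], 0.36, 1], [[0, 0, -0.005], 0.48, 1]]}}

```text
t: 21.75
position: [0.5015, -0.0565, 0.1225]
tcp_rot: [-180.0, 0.0, 101.9]
ft_force: [6.3, -1.3, -11.9]
gripper_width: 0.0333
```

Request:
{"api": "jog_arm", "payload": {"rows": [[[0, 0, 0], 0.12, 1], [[0, 0, 0], 0.24, 1], [[0, 0, 0], 0.36, 1], [[0, 0, 0], 0.48, 1], [[0, 0, 0], 0.6, 1]]}}

```text
t: 22.25
position: [0.5003, -0.0564, 0.122]
tcp_rot: [-179.8, 0.1, 65.9]
ft_force: [4.8, -0.7, -12.4]
gripper_width: 0.0332
```

Request:
{"api": "jog_arm", "payload": {"rows": [[[0, 0, 0], 0.1, 1], [[0, 0, 0], 0.2, 1], [[0, 0, 0], 0.28, 1], [[0, 0, 0], 0.28, 1]]}}

```text
t: 22.65
position: [0.5, -0.0558, 0.122]
tcp_rot: [-179.8, 0.1, 49.5]
ft_force: [4.7, 1.4, -11.7]
gripper_width: 0.0334
```

Run:
```python
from h import *
o=get_obs();print(o["t"],o["position"],o["tcp_rot"],o["moment"],o["ft_force"],o["gripper_width"])
```

```text
22.65 [ 0.49997259 -0.05581517  0.12203022] [-1.79798682e+02  1.10575102e-01  4.94638828e+01] [ 0.05852728 -0.93342126  0.66734177] [  4.7285438    1.43741411 -11.73564341] 0.033404744131015005
```

Request:
{"api": "jog_arm", "payload": {"rows": [[[0, 0, 0.006], 0, 1], [[0, 0, 0.01], 0, 1], [[0, 0, 0.01], 0, 1]]}}

```text
t: 22.95
position: [0.5001, -0.0558, 0.1186]
tcp_rot: [-179.8, 0.1, 49.4]
ft_force: [2.2, 1.5, -10.4]
gripper_width: 0.033
```

Request:
{"api": "jog_arm", "payload": {"rows": [[[0, 0, 0], 0, -0.3], [[0, 0, 0], 0, -0.3], [[0, 0, 0], 0, -0.3], [[0, 0, 0], 0, -0.3], [[0, 0, 0], 0, -0.3]]}}

```text
t: 23.45
position: [0.5023, -0.0565, 0.1208]
tcp_rot: [179.9, -0.0, 49.3]
ft_force: [-1.0, -0.7, 0.2]
gripper_width: 0.0609
```

Request:
{"api": "jog_arm", "payload": {"rows": [[[0, 0, -0.04], 0, -0.3], [[0, 0, -0.1], 0, -0.3], [[0, 0, -0.2], 0, -0.3], [[0, 0, -0.3], 0, -0.3], [[0, 0, -0.36], 0, -0.3]]}}

```text
t: 23.95
position: [0.5031, -0.0567, 0.3049]
tcp_rot: [179.7, -0.2, 49.4]
ft_force: [0.4, -0.3, 0.3]
gripper_width: 0.0609
```

Run:
```python
from h import *
o=get_obs();print(o["t"],o["position"],o["tcp_rot"],o["joints"]);plan(.45,.245,.30,2)
```

```text
23.95 [ 0.50312632 -0.05666061  0.30485564] [ 1.79652777e+02 -1.58577110e-01  4.93526974e+01] [-1.62284490e+01  2.30762540e-01  9.22935474e+01  8.47630730e-04
  8.70939707e+01  2.44192939e+01]
shift [ 0.3885 -0.4737  0.0079] spin 0.789211623318586
```

Request:
{"api": "jog_arm", "payload": {"rows": [[[0.208, -0.183, 0], 0, -0.3], [[0.208, -0.183, 0], 0, -0.3], [[0.208, -0.183, 0], 0, -0.3], [[0.208, -0.183, 0], 0, -0.3]]}}

```text
t: 24.35
position: [0.4995, 0.0862, 0.3004]
tcp_rot: [-180.0, -0.1, 49.7]
ft_force: [-0.2, -0.4, -0.2]
gripper_width: 0.0611
```

Request:
{"api": "jog_arm", "payload": {"rows": [[[0.208, -0.183, 0], 0.7, -0.3], [[0.208, -0.183, 0], 0.7, -0.3], [[0.208, -0.183, 0], 0.7, -0.3], [[0.208, -0.183, 0], 0.7, -0.3], [[0.208, -0.183, 0], 0.7, -0.3]]}}

```text
t: 24.85
position: [0.4983, 0.2216, 0.2998]
tcp_rot: [180.0, 0.0, 8.9]
ft_force: [0.2, 0.0, 0.6]
gripper_width: 0.0608
```

Request:
{"api": "jog_arm", "payload": {"rows": [[[0, 0, 0], 0.12, -0.3], [[0, 0, 0], 0.12, -0.3], [[0, 0, 0], 0.12, -0.3], [[0, 0, 0], 0.12, -0.3], [[0, 0, 0], 0.12, -0.3]]}}

```text
t: 25.35
position: [0.4984, 0.2204, 0.3]
tcp_rot: [180.0, 0.0, 2.0]
ft_force: [-0.3, -0.1, -0.0]
gripper_width: 0.0612
```

Run:
```python
from h import *
import pickle
o=get_obs(); im=snapshot("wrist");pickle.dump(o,open("w8.pkl","wb"));np.save("w8.npy",im)
save(im,"w8.png");print(o["t"],o["position"],o["tcp_rot"],o["joints"])
```

```text
25.35 [0.49843979 0.22037941 0.29995898] [1.79996766e+02 3.56527360e-04 1.95141220e+00] [ 1.47532237e+01  5.52691581e+00  8.73191828e+01 -3.07864964e-03
  8.71549657e+01  1.02801964e+02]
```

View pics/w8.png

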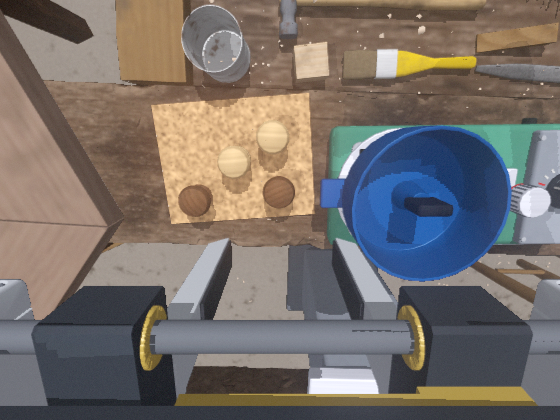

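w8 shows knobs at (279,192) and (195,200), pulls at (272,137) and (233,162). The tub is seated with one ear at (332,193), and a cabinet corner sits at (120,220).

Run:
```python
from h import *
import pickle
o=pickle.load(open("w8.pkl","rb"));W=campose("wrist",o);S=campose("scene")
im=np.load("w8.npy")
for n,u,v in [("knobA",279,192),("knobB",195,200),("pullA",272,137),("pullB",233,162)]: print(n,ray(W,u,v,.038).round(4))
print("ear end",ray(W,322,193,.07).round(4),"rim c",ray(W,431,203,.142).round(4))
for z in (0,.1,.2,.3,.4): print(z,ray(W,120,220,z).round(3),ray(S,428,245.5,z).round(3))
# refine by colour segmentation around each
hsv=cv2.cvtColor(im,cv2.COLOR_RGB2HSV)
for n,u,v in [("knobA",279,192),("knobB",195,200)]:
    w=im[v-25:v+25,u-25:u+25].astype(int).sum(2)<300
    ys,xs=np.nonzero(w);print(n,xs.mean()+u-25,ys.mean()+v-25,xs.min()+u-25,xs.max()+u-25,ys.min()+v-25,ys.max()+v-25)
print(get_obs()["tcp_rot"]);plan(.524,.283,.13,90)
```

```text
knobA [0.4858 0.2226 0.038 ]
knobB [0.471  0.3357 0.038 ]
pullA [0.5574 0.2339 0.038 ]
pullB [0.5238 0.2841 0.038 ]
ear end [0.493  0.1693 0.07  ] rim c [0.5014 0.0678 0.142 ]
0 [0.427 0.46  0.   ] [0.363 0.439 0.   ]
0.1 [0.459 0.407 0.1  ] [0.473 0.435 0.1  ]
0.2 [0.491 0.355 0.2  ] [0.583 0.431 0.2  ]
0.3 [0.524 0.303 0.3  ] [0.693 0.427 0.3  ]
0.4 [0.556 0.25  0.4  ] [0.804 0.423 0.4  ]
knobA 281.02880658436214 196.03292181069958 263 303 176 216
knobB 200.78823529411764 207.3558823529412 170 219 186 224
[ 1.79998742e+02 -1.44526301e-03  1.94372229e+00]
shift [ 0.0554 -0.1233  0.34  ] spin -1.4676046285081497
```

Request:
{"api": "jog_arm", "payload": {"rows": [[[0.055, -0.126, 0.1], -0.14, -0.3], [[0.055, -0.126, 0.2], -0.28, -0.3], [[0.055, -0.126, 0.3], -0.42, -0.3], [[0.055, -0.126, 0.3], -0.56, -0.3], [[0.055, -0.126, 0.3], -0.7, -0.3]], "squeeze": 15}}

```text
t: 25.9
position: [0.5199, 0.2836, 0.1438]
tcp_rot: [-179.7, 0.6, 44.3]
ft_force: [-0.1, -0.3, -0.3]
gripper_width: 0.061
```

Request:
{"api": "jog_arm", "payload": {"rows": [[[0, 0, 0], -0.14, -0.3], [[0, 0, 0], -0.28, -0.3], [[0, 0, 0], -0.42, -0.3], [[0, 0, 0], -0.56, -0.3], [[0, 0, 0], -0.7, -0.3]]}}

```text
t: 26.4
position: [0.5238, 0.2846, 0.15]
tcp_rot: [180.0, 0.0, 86.3]
ft_force: [0.9, -1.0, -0.5]
gripper_width: 0.0611
```

Request:
{"api": "jog_arm", "payload": {"rows": [[[0, 0, 0.05], -0.067, -0.3], [[0, 0, 0.1], -0.067, -0.3], [[0, 0, 0.1], -0.067, -0.3], [[0, 0, 0.1], -0.067, -0.3], [[0, 0, 0.1], -0.067, -0.3]]}}

```text
t: 26.9
position: [0.5248, 0.285, 0.1015]
tcp_rot: [179.9, -0.1, 89.9]
ft_force: [-0.1, -0.1, 0.4]
gripper_width: 0.0612
```

Run:
```python
from h import *
o=get_obs();im=snapshot("wrist");W=campose("wrist",o);print(o["t"],o["position"],o["tcp_rot"],o["gripper_width"])
c=proj(W,[.5238,.284,.038]);print("pred",c)
# light pull blob: low saturation bright yellow
hsv=cv2.cvtColor(im,cv2.COLOR_RGB2HSV);print(hsv[int(c[1])-2:int(c[1])+3:2,int(c[0])-3:int(c[0])+4:3].reshape(-1,3).tolist())
np.save("w9.npy",im)
```

```text
26.9 [0.52484445 0.28501907 0.10147687] [ 1.79861832e+02 -5.22534043e-02  8.99486695e+01] 0.06116319134366538
pred [280.50136332 232.00732179]
[[17, 100, 166], [17, 91, 168], [18, 97, 176], [17, 98, 161], [17, 98, 167], [17, 95, 172], [16, 98, 162], [17, 100, 165], [17, 99, 172]]
```

Request:
{"api": "jog_arm", "payload": {"rows": [[[0, 0, 0.06], 0, -0.3], [[0, 0, 0.1], 0, -0.3], [[0, 0, 0.117], 0, -0.3], [[0, 0, 0.117], 0, -0.3]], "squeeze": 15}}

```text
t: 27.35
position: [0.5233, 0.2845, 0.041]
tcp_rot: [-179.9, 0.0, 89.9]
ft_force: [-0.4, -0.4, 0.4]
gripper_width: 0.0614
```

Request:
{"api": "jog_arm", "payload": {"rows": [[[0, 0, 0], 0, 0.4], [[0, 0, 0], 0, 0.4], [[0, 0, 0], 0, 0.4], [[0, 0, 0], 0, 0.4], [[0, 0, 0], 0, 0.4]]}}

```text
t: 27.85
position: [0.5248, 0.2851, 0.0429]
tcp_rot: [179.9, -0.1, 89.9]
ft_force: [-1.1, 0.6, 5.9]
gripper_width: 0.0421
```

Request:
{"api": "jog_arm", "payload": {"rows": [[[0, 0, -0.03], 0, 0.4], [[0, 0, -0.1], 0, 0.4], [[0, 0, -0.18], 0, 0.4], [[0, 0, -0.27], 0, 0.4], [[0, 0, -0.35], 0, 0.4]]}}

```text
t: 28.35
position: [0.5235, 0.2846, 0.2191]
tcp_rot: [180.0, -0.0, 89.9]
ft_force: [0.3, 0.1, -0.7]
gripper_width: 0.0417
```

Run:
```python
from h import *
o=get_obs();print(o["t"],o["position"],o["tcp_rot"],o["ft_force"],o["gripper_width"])
```

```text
28.35 [0.5234976  0.28456084 0.21908091] [ 1.79955565e+02 -1.39488084e-02  8.99431695e+01] [ 0.25252992  0.05356843 -0.66097174] 0.04170954759483469
```

Request:
{"api": "jog_arm", "payload": {"rows": [[[-0.1, -0.051, 0], 0, 0.4], [[-0.2, -0.051, 0], 0, 0.4], [[-0.3, -0.051, 0], 0, 0.4], [[-0.4, -0.051, 0], 0, 0.4]]}}

```text
t: 28.75
position: [0.4972, 0.0888, 0.2172]
tcp_rot: [179.9, 0.0, 90.0]
ft_force: [0.8, -0.4, -0.5]
gripper_width: 0.0427
```

Request:
{"api": "jog_arm", "payload": {"rows": [[[-0.08, 0, 0], 0, 0.4], [[-0.118, 0, 0], 0, 0.4], [[-0.118, 0, 0.06], 0, 0.4], [[-0.118, 0, 0.13], 0, 0.4], [[-0.118, 0, 0.17], 0, 0.4]]}}

```text
t: 29.25
position: [0.4965, 0.0303, 0.1298]
tcp_rot: [-179.9, 0.1, 89.9]
ft_force: [0.1, -2.0, -0.0]
gripper_width: 0.0419
```

Request:
{"api": "jog_arm", "payload": {"rows": [[[0, 0, 0.015], 0, 0.4], [[0, 0, 0.027], 0, 0.4], [[0, 0, 0.027], 0, 0.4], [[0, 0, 0.027], 0, 0.4]]}}

```text
t: 29.65
position: [0.4983, 0.0309, 0.1186]
tcp_rot: [180.0, 0.1, 90.0]
ft_force: [0.9, -2.6, -2.9]
gripper_width: 0.0417
```

Request:
{"api": "jog_arm", "payload": {"rows": [[[0, 0, 0], 0, -0.15], [[0, 0, 0], 0, -0.15], [[0, 0, 0], 0, -0.15], [[0, 0, 0], 0, -0.15]]}}

```text
t: 30.05
position: [0.4983, 0.0315, 0.1184]
tcp_rot: [180.0, -0.0, 90.0]
ft_force: [0.2, -1.0, -1.1]
gripper_width: 0.0541
```

Request:
{"api": "jog_arm", "payload": {"rows": [[[0, 0, -0.04], 0, -0.15], [[0, 0, -0.1], 0, -0.15], [[0, 0, -0.16], 0, -0.15], [[0, 0, -0.2], 0, -0.15], [[0, 0, -0.2], 0, -0.15]]}}

```text
t: 30.55
position: [0.5005, 0.0311, 0.2216]
tcp_rot: [179.6, 0.0, 90.0]
ft_force: [0.1, -0.1, -0.1]
gripper_width: 0.054
```

Run:
```python
from h import *
o=get_obs();print(o["t"],o["position"],o["tcp_rot"],o["ft_force"],o["gripper_width"])
plan(.5574,.2335,.2)
```

```text
30.55 [0.50045955 0.03113129 0.22163646] [1.79555520e+02 2.90681071e-02 8.99533688e+01] [ 0.12561368 -0.11305795 -0.05383392] 0.054012350038429274
shift [0.4049 0.1132 0.0439] spin None
```

Request:
{"api": "jog_arm", "payload": {"rows": [[[0.09, 0.03, 0], 0, -0.15], [[0.18, 0.06, 0], 0, -0.15], [[0.27, 0.09, 0], 0, -0.15], [[0.35, 0.113, 0.04], 0, -0.15], [[0.405, 0.113, 0.06], 0, -0.15]]}}

```text
t: 31.05
position: [0.5541, 0.236, 0.1849]
tcp_rot: [-179.8, 0.0, 90.0]
ft_force: [-0.3, 0.3, -0.0]
gripper_width: 0.0538
```

Request:
{"api": "jog_arm", "payload": {"rows": [[[0, 0, 0.08], 0, -0.15], [[0, 0, 0.16], 0, -0.15], [[0, 0, 0.16], 0, -0.15], [[0, 0, 0.16], 0, -0.15], [[0, 0, 0.16], 0, -0.15]]}}

```text
t: 31.55
position: [0.5561, 0.2338, 0.1099]
tcp_rot: [179.8, -0.1, 89.9]
ft_force: [-0.3, -0.5, 0.2]
gripper_width: 0.054
```

```bash
cat >> h.py <<'E'
def blob(x,y,r=40,z=.038):
    "bright pale wood / dark wood blob near predicted pixel -> world"
    o=get_obs();im=snapshot("wrist");W=campose("wrist",o);c=proj(W,[x,y,z])
    hsv=cv2.cvtColor(im,cv2.COLOR_RGB2HSV).astype(int);u0,v0=c.round().astype(int)
    print(o["t"],o["position"].round(4),o["tcp_rot"].round(1),o["gripper_width"].round(4),"pred",c.round(1))
    for n in range(-60,61,6): print(n,hsv[v0,min(559,max(0,u0+n))].tolist(),hsv[min(419,max(0,v0+n)),u0].tolist())
    return o,im,W
E
python3 - <<'E'
from h import *
o,im,W=blob(.5574,.2335);np.save("w10.npy",im);save(im[100:300,180:400],"w10.png")
E
```

```text
Traceback (most recent call last):
  File "h.py", line 27, in blob
    print(o["t"],o["position"].round(4),o["tcp_rot"].round(1),o["gripper_width"].round(4),"pred",c.round(1))
                                                              ^^^^^^^^^^^^^^^^^^^^^^^^
AttributeError: 'float' object has no attribute 'round'
```

```bash
sed -i 's/o\["gripper_width"\].round(4)/o["gripper_width"]/' h.py
python3 - <<'E'
from h import *
o,im,W=blob(.5574,.2335);np.save("w10.npy",im)
E
```

```text
31.6 [0.5566 0.2339 0.1105] [ 1.797e+02 -1.000e-01  8.990e+01] 0.053697719868755725 pred [282.8 227.3]
-60 [15, 106, 193] [16, 105, 194]
-54 [16, 102, 210] [16, 101, 209]
-48 [15, 111, 156] [15, 104, 205]
-42 [15, 117, 150] [16, 95, 230]
-36 [15, 110, 153] [16, 102, 216]
-30 [15, 111, 142] [18, 88, 205]
-24 [17, 97, 171] [17, 95, 187]
-18 [17, 101, 162] [18, 86, 227]
-12 [17, 99, 172] [19, 88, 228]
-6 [17, 101, 172] [17, 99, 176]
0 [16, 94, 173] [16, 94, 173]
6 [18, 81, 243] [18, 98, 171]
12 [18, 81, 237] [16, 99, 165]
18 [18, 82, 242] [18, 98, 171]
24 [18, 83, 236] [18, 89, 215]
30 [15, 110, 176] [17, 102, 217]
36 [16, 100, 216] [16, 99, 213]
42 [16, 102, 212] [15, 110, 172]
48 [16, 100, 220] [12, 89, 100]
54 [16, 104, 204] [13, 96, 101]
60 [16, 102, 207] [10, 92, 97]
```

Request:
{"api": "jog_arm", "payload": {"rows": [[[0, 0, 0.06], 0, -0.15], [[0, 0, 0.11], 0, -0.15], [[0, 0, 0.134], 0, -0.15], [[0, 0, 0.134], 0, -0.15], [[0, 0, 0.134], 0, 0.4]]}}

```text
t: 32.15
position: [0.5558, 0.2339, 0.0423]
tcp_rot: [179.9, -0.0, 89.9]
ft_force: [-0.2, -0.6, 0.1]
gripper_width: 0.0491
```

Request:
{"api": "jog_arm", "payload": {"rows": [[[0, 0, 0], 0, 0.4], [[0, 0, 0], 0, 0.4], [[0, 0, 0], 0, 0.4], [[0, 0, 0], 0, 0.4], [[0, 0, 0], 0, 0.4]]}}

```text
t: 32.65
position: [0.5564, 0.234, 0.0428]
tcp_rot: [179.8, -0.0, 89.9]
ft_force: [-0.0, -0.6, 6.5]
gripper_width: 0.042
```

Request:
{"api": "jog_arm", "payload": {"rows": [[[0, 0, -0.03], 0, 0.4], [[0, 0, -0.1], 0, 0.4], [[0, 0, -0.18], 0, 0.4], [[0, 0, -0.27], 0, 0.4], [[0, 0, -0.35], 0, 0.4]]}}

```text
t: 33.15
position: [0.5541, 0.2336, 0.2184]
tcp_rot: [180.0, -0.0, 89.9]
ft_force: [0.3, 0.3, -0.3]
gripper_width: 0.0419
```

Run:
```python
from h import *
o=get_obs();print(o["t"],o["position"],o["tcp_rot"],o["ft_force"],o["gripper_width"],o["joints"])
plan(.5406,.0702,.22,2)
```

```text
33.15 [0.55411892 0.23359301 0.21843874] [ 1.79998984e+02 -8.60512458e-03  8.99480563e+01] [ 0.26598465  0.28869178 -0.25524529] 0.04194829362134269 [1.46124282e+01 1.55389005e+01 8.52304065e+01 8.21231866e-03
 7.92275317e+01 1.46628373e+01]
shift [-0.3268 -0.0267 -0.0032] spin 1.4658009375012262
```

Request:
{"api": "jog_arm", "payload": {"rows": [[[-0.09, -0.027, 0], 0.14, 0.4], [[-0.18, -0.027, 0], 0.28, 0.4], [[-0.27, -0.027, 0], 0.42, 0.4], [[-0.327, -0.027, 0], 0.56, 0.4], [[-0.327, -0.027, 0], 0.7, 0.4]]}}

```text
t: 33.65
position: [0.5404, 0.0667, 0.2164]
tcp_rot: [180.0, 0.1, 47.3]
ft_force: [-0.5, -0.6, -1.0]
gripper_width: 0.0422
```

Request:
{"api": "jog_arm", "payload": {"rows": [[[0, 0, 0], 0.14, 0.4], [[0, 0, 0], 0.28, 0.4], [[0, 0, 0], 0.42, 0.4], [[0, 0, 0], 0.56, 0.4], [[0, 0, 0], 0.7, 0.4]]}}

```text
t: 34.15
position: [0.5403, 0.0702, 0.2162]
tcp_rot: [-180.0, 0.1, 5.6]
ft_force: [-0.2, 0.1, -0.0]
gripper_width: 0.0416
```

Request:
{"api": "jog_arm", "payload": {"rows": [[[0, 0, 0], 0.066, 0.4], [[0, 0, 0.05], 0.066, 0.4], [[0, 0, 0.1], 0.066, 0.4], [[0, 0, 0.15], 0.066, 0.4], [[0, 0, 0.15], 0.066, 0.4]]}}

```text
t: 34.65
position: [0.5371, 0.0703, 0.1374]
tcp_rot: [-180.0, 0.5, 2.0]
ft_force: [-0.7, 0.1, -1.0]
gripper_width: 0.0416
```

Run:
```python
from h import *
o=get_obs();print(o["t"],o["position"],o["tcp_rot"],o["ft_force"],o["gripper_width"],o["joints"])
plan(.5406,.0702,.12,2)
```

```text
34.65 [0.53712088 0.0702915  0.13736387] [-179.96078025    0.52944816    1.98208931] [-0.73918992  0.06710261 -1.04161881] 0.04164264575584319 [-1.70356867e+00  1.36510688e+01  9.78496161e+01  5.46694912e-03
  6.90301895e+01  8.63125431e+01]
shift [0.0073 0.0004 0.0347] spin -0.00029851154892194626
```

Request:
{"api": "jog_arm", "payload": {"rows": [[[0, 0, 0.015], 0, 0.4], [[0, 0, 0.03], 0, 0.4], [[0, 0, 0.042], 0, 0.4], [[0, 0, 0.042], 0, 0.4], [[0, 0, 0.042], 0, 0.4]]}}

```text
t: 35.15
position: [0.5412, 0.0701, 0.1203]
tcp_rot: [180.0, -0.0, 2.0]
ft_force: [-0.2, -0.5, -0.8]
gripper_width: 0.0421
```

Request:
{"api": "jog_arm", "payload": {"rows": [[[0, 0, 0], 0, -0.15], [[0, 0, 0], 0, -0.15], [[0, 0, 0], 0, -0.15], [[0, 0, 0], 0, -0.15]]}}

```text
t: 35.55
position: [0.5412, 0.0701, 0.1202]
tcp_rot: [180.0, -0.0, 2.0]
ft_force: [0.0, -0.2, -0.0]
gripper_width: 0.0539
```

Request:
{"api": "jog_arm", "payload": {"rows": [[[0, 0, -0.04], 0, -0.15], [[0, 0, -0.1], 0, -0.15], [[0, 0, -0.16], 0, -0.15], [[0, 0, -0.2], 0, -0.15], [[0, 0, -0.2], 0, -0.15]]}}

```text
t: 36.05
position: [0.5435, 0.0701, 0.2239]
tcp_rot: [180.0, -0.5, 2.0]
ft_force: [1.0, -0.3, 0.2]
gripper_width: 0.0541
```

Run:
```python
from h import *
o=get_obs();print(o["t"],o["position"],o["tcp_rot"],o["ft_force"],o["gripper_width"])
plan(.471,.336,.22,92)
```

```text
36.05 [0.54352383 0.0701016  0.22385043] [179.97190146  -0.4558778    1.98430316] [ 1.02922828 -0.33228623  0.23591087] 0.05411380025488374
shift [-0.1266 -0.5365  0.0064] spin -1.5002616139903617
```

Request:
{"api": "jog_arm", "payload": {"rows": [[[0, -0.09, 0], 0, -0.15], [[-0.03, -0.18, 0], 0, -0.15], [[-0.061, -0.268, 0], 0, -0.15], [[-0.061, -0.268, 0], 0, -0.15], [[-0.061, -0.268, 0], 0, -0.15]]}}

```text
t: 36.55
position: [0.5047, 0.2036, 0.2184]
tcp_rot: [179.9, 0.1, 2.1]
ft_force: [-0.1, -0.7, -0.6]
gripper_width: 0.0538
```

Request:
{"api": "jog_arm", "payload": {"rows": [[[-0.02, -0.09, 0], 0, -0.15], [[-0.04, -0.18, 0], 0, -0.15], [[-0.061, -0.268, 0], 0, -0.3], [[-0.061, -0.268, 0.05], 0, -0.3], [[-0.061, -0.268, 0.05], 0, -0.3]]}}

```text
t: 37.05
position: [0.4687, 0.3344, 0.1908]
tcp_rot: [179.8, 0.4, 2.0]
ft_force: [-0.7, -0.7, 0.3]
gripper_width: 0.061
```

Request:
{"api": "jog_arm", "payload": {"rows": [[[0, 0, 0.09], 0, -0.3], [[0, 0, 0.17], 0, -0.3], [[0, 0, 0.17], 0, -0.3], [[0, 0, 0.17], 0, -0.3], [[0, 0, 0.17], 0, -0.3]]}}

```text
t: 37.55
position: [0.4731, 0.3359, 0.1126]
tcp_rot: [-179.9, -0.2, 1.9]
ft_force: [0.3, 0.1, 0.3]
gripper_width: 0.0613
```

Run:
```python
from h import *
o,im,W=blob(.471,.336);print(o["ft_force"],o["joints"])
```

```text
37.55 [0.4731 0.3359 0.1126] [-179.9   -0.2    1.9] 0.061260096367128154 pred [280.5 229.6]
-60 [14, 89, 103] [16, 109, 197]
-54 [15, 104, 196] [16, 103, 203]
-48 [16, 102, 203] [16, 105, 208]
-42 [16, 107, 195] [16, 108, 194]
-36 [16, 108, 189] [15, 110, 186]
-30 [12, 118, 91] [14, 124, 138]
-24 [11, 115, 113] [13, 114, 112]
-18 [11, 114, 119] [14, 115, 126]
-12 [12, 122, 117] [13, 124, 128]
-6 [12, 123, 122] [14, 119, 129]
0 [13, 134, 116] [13, 134, 116]
6 [13, 119, 122] [12, 122, 127]
12 [13, 124, 113] [12, 121, 126]
18 [11, 117, 120] [12, 130, 108]
24 [13, 116, 92] [12, 118, 110]
30 [16, 111, 168] [15, 110, 146]
36 [16, 103, 195] [13, 91, 87]
42 [17, 101, 217] [13, 77, 133]
48 [15, 110, 172] [14, 77, 133]
54 [16, 105, 185] [11, 78, 111]
60 [16, 101, 209] [14, 78, 131]
[0.26571811 0.09684974 0.25537343] [ 2.68385569e+01  1.92410307e+01  9.38926998e+01 -8.71531254e-03
  6.66117382e+01  1.14943623e+02]
```

Request:
{"api": "jog_arm", "payload": {"rows": [[[0, 0, 0.06], 0, -0.3], [[0, 0, 0.11], 0, -0.3], [[0, 0, 0.136], 0, -0.3], [[0, 0, 0.136], 0, -0.3], [[0, 0, 0.136], 0, 0.4]], "squeeze": 20}}

```text
t: 38.1
position: [0.4719, 0.3364, 0.0434]
tcp_rot: [-179.9, -0.1, 2.0]
ft_force: [-0.5, 0.1, 0.5]
gripper_width: 0.0562
```

Request:
{"api": "jog_arm", "payload": {"rows": [[[0, 0, 0], 0, 0.4], [[0, 0, 0], 0, 0.4], [[0, 0, 0], 0, 0.4], [[0, 0, 0], 0, 0.4], [[0, 0, 0], 0, 0.4]]}}

```text
t: 38.6
position: [0.4722, 0.3367, 0.0437]
tcp_rot: [-179.9, -0.2, 2.0]
ft_force: [0.2, 0.5, 5.6]
gripper_width: 0.0422
```

Request:
{"api": "jog_arm", "payload": {"rows": [[[0, 0, -0.03], 0, 0.4], [[0, 0, -0.1], 0, 0.4], [[0, 0, -0.18], 0, 0.4], [[0, 0, -0.27], 0, 0.4], [[0, 0, -0.35], 0, 0.4]]}}

```text
t: 39.1
position: [0.4705, 0.3356, 0.2196]
tcp_rot: [-180.0, -0.0, 2.0]
ft_force: [0.6, -0.0, 0.5]
gripper_width: 0.0421
```

Run:
```python
from h import *
o=get_obs();print(o["t"],o["position"],o["tcp_rot"],o["ft_force"],o["gripper_width"])
plan(.4526,.0672,.22,2)
```

```text
39.1 [0.47046108 0.3356333  0.21956838] [-1.79995317e+02 -3.21336630e-02  1.98389789e+00] [ 0.57237215 -0.01930853  0.45598969] 0.042120288961130764
shift [-0.0543  0.5353 -0.0009] spin -0.0002683684514295237
```

Request:
{"api": "jog_arm", "payload": {"rows": [[[-0.01, 0.09, 0], 0, 0.4], [[-0.02, 0.18, 0], 0, 0.4], [[-0.028, 0.268, 0], 0, 0.4], [[-0.028, 0.268, 0], 0, 0.4], [[-0.028, 0.268, 0], 0, 0.4]]}}

```text
t: 39.6
position: [0.4613, 0.2008, 0.2175]
tcp_rot: [-180.0, -0.0, 1.9]
ft_force: [-0.1, 0.1, -1.0]
gripper_width: 0.0416
```

Request:
{"api": "jog_arm", "payload": {"rows": [[[-0.01, 0.09, 0], 0, 0.4], [[-0.02, 0.18, 0], 0, 0.4], [[-0.028, 0.268, 0], 0, 0.4], [[-0.028, 0.268, 0], 0, 0.4], [[-0.028, 0.268, 0.06], 0, 0.4]]}}

```text
t: 40.1
position: [0.4564, 0.0672, 0.191]
tcp_rot: [-180.0, -0.6, 1.9]
ft_force: [1.0, -0.5, -0.6]
gripper_width: 0.0421
```

Request:
{"api": "jog_arm", "payload": {"rows": [[[0, 0, 0.05], 0, 0.4], [[0, 0, 0.1], 0, 0.4], [[0, 0, 0.136], 0, 0.4], [[0, 0, 0.136], 0, 0.4], [[0, 0, 0.136], 0, 0.4]]}}

```text
t: 40.6
position: [0.4524, 0.0683, 0.1192]
tcp_rot: [-180.0, 0.0, 2.1]
ft_force: [-0.1, -0.3, 0.2]
gripper_width: 0.0422
```

Request:
{"api": "jog_arm", "payload": {"rows": [[[0, 0, 0], 0, -0.15], [[0, 0, 0], 0, -0.15], [[0, 0, 0], 0, -0.15], [[0, 0, 0], 0, -0.15]]}}

```text
t: 41.0
position: [0.4524, 0.067, 0.1195]
tcp_rot: [180.0, -0.1, 2.0]
ft_force: [0.6, 0.4, -0.2]
gripper_width: 0.0537
```

Request:
{"api": "jog_arm", "payload": {"rows": [[[0, 0, -0.04], 0, -0.15], [[0, 0, -0.1], 0, -0.15], [[0, 0, -0.16], 0, -0.15], [[0, 0, -0.2], 0, -0.15], [[0, 0, -0.2], 0, -0.15]]}}

```text
t: 41.5
position: [0.4546, 0.0669, 0.2225]
tcp_rot: [180.0, -0.5, 2.0]
ft_force: [1.2, -0.3, 0.4]
gripper_width: 0.0543
```

Run:
```python
from h import *
o=get_obs();print(o["t"],o["position"],o["tcp_rot"],o["ft_force"],o["gripper_width"])
plan(.4858,.2226,.2,90)
```

```text
41.5 [0.4545674  0.0668533  0.22254258] [179.96582358  -0.4521307    1.96738861] [ 1.15997311 -0.32556156  0.40665536] 0.0543029772916368
shift [ 0.0728 -0.3092  0.0455] spin -1.4672101899165038
```

Request:
{"api": "jog_arm", "payload": {"rows": [[[0.02, -0.08, 0], -0.14, -0.3], [[0.04, -0.16, 0], -0.28, -0.3], [[0.0775, -0.24, 0], -0.42, -0.3], [[0.0775, -0.309, 0], -0.56, -0.3], [[0.0775, -0.309, 0], -0.7, -0.3]]}}

```text
t: 42.0
position: [0.4844, 0.2262, 0.217]
tcp_rot: [-179.9, 0.1, 44.6]
ft_force: [-0.1, 0.2, 0.2]
gripper_width: 0.0609
```

Request:
{"api": "jog_arm", "payload": {"rows": [[[0, 0, 0], -0.14, -0.3], [[0, 0, 0], -0.28, -0.3], [[0, 0, 0], -0.42, -0.3], [[0, 0, 0], -0.56, -0.3], [[0, 0, 0.05], -0.7, -0.3]]}}

```text
t: 42.5
position: [0.4874, 0.2234, 0.1956]
tcp_rot: [179.7, -0.1, 86.3]
ft_force: [-0.1, 0.1, 0.2]
gripper_width: 0.0611
```

Request:
{"api": "jog_arm", "payload": {"rows": [[[0, 0, 0.09], -0.067, -0.3], [[0, 0, 0.17], -0.067, -0.3], [[0, 0, 0.17], -0.067, -0.3], [[0, 0, 0.17], -0.067, -0.3], [[0, 0, 0.17], -0.067, -0.3]]}}

```text
t: 43.0
position: [0.487, 0.2232, 0.1109]
tcp_rot: [179.8, -0.1, 90.0]
ft_force: [1.0, 0.0, 1.4]
gripper_width: 0.0608
```

Run:
```python
from h import *
o,im,W=blob(.4858,.2226);print(o["ft_force"])
```

```text
43.0 [0.487  0.2232 0.1109] [ 1.798e+02 -1.000e-01  9.000e+01] 0.06079924337888958 pred [280.2 227.4]
-60 [14, 80, 127] [16, 100, 215]
-54 [11, 88, 90] [17, 100, 221]
-48 [15, 109, 145] [16, 96, 229]
-42 [15, 108, 153] [16, 103, 204]
-36 [14, 117, 137] [17, 99, 214]
-30 [15, 107, 159] [12, 123, 126]
-24 [12, 121, 95] [12, 121, 103]
-18 [11, 119, 94] [13, 129, 134]
-12 [13, 124, 97] [12, 122, 138]
-6 [12, 126, 97] [12, 129, 101]
0 [13, 124, 97] [13, 124, 97]
6 [12, 128, 102] [13, 124, 99]
12 [13, 111, 101] [9, 121, 95]
18 [14, 114, 143] [14, 130, 90]
24 [12, 121, 133] [14, 123, 116]
30 [16, 104, 196] [15, 109, 191]
36 [16, 100, 206] [16, 97, 227]
42 [16, 103, 198] [13, 89, 86]
48 [15, 108, 192] [13, 103, 84]
54 [16, 105, 199] [8, 84, 79]
60 [16, 107, 193] [13, 89, 60]
[1.01150799 0.04409009 1.43548366]
```

Request:
{"api": "jog_arm", "payload": {"rows": [[[0, 0, 0.06], 0, -0.3], [[0, 0, 0.11], 0, -0.3], [[0, 0, 0.135], 0, -0.3], [[0, 0, 0.135], 0, -0.3], [[0, 0, 0.135], 0, 0.4]], "squeeze": 20}}

```text
t: 43.55
position: [0.4867, 0.2232, 0.0428]
tcp_rot: [179.9, -0.0, 90.0]
ft_force: [0.2, 0.1, 0.5]
gripper_width: 0.0562
```

Request:
{"api": "jog_arm", "payload": {"rows": [[[0, 0, 0], 0, 0.4], [[0, 0, 0], 0, 0.4], [[0, 0, 0], 0, 0.4], [[0, 0, 0], 0, 0.4], [[0, 0, 0], 0, 0.4]]}}

```text
t: 44.05
position: [0.4868, 0.2232, 0.043]
tcp_rot: [179.8, -0.0, 90.0]
ft_force: [-0.6, 0.3, 6.0]
gripper_width: 0.0419
```

Request:
{"api": "jog_arm", "payload": {"rows": [[[0, 0, -0.03], 0, 0.4], [[0, 0, -0.1], 0, 0.4], [[0, 0, -0.18], 0, 0.4], [[0, 0, -0.27], 0, 0.4], [[0, 0, -0.35], 0, 0.4]]}}

```text
t: 44.55
position: [0.4852, 0.2228, 0.2184]
tcp_rot: [180.0, -0.0, 90.0]
ft_force: [-0.1, 0.4, -0.4]
gripper_width: 0.0419
```

Run:
```python
from h import *
o=get_obs();print(o["t"],o["position"],o["tcp_rot"],o["ft_force"],o["gripper_width"])
plan(.4951,.1127,.22)
```

```text
44.55 [0.48523492 0.22276119 0.21838821] [ 1.79968622e+02 -8.96960397e-03  9.00043334e+01] [-0.069938   0.4290371 -0.4278207] 0.04191977328064044
shift [-0.2201  0.0197 -0.0032] spin None
```

Request:
{"api": "jog_arm", "payload": {"rows": [[[-0.09, 0.018, 0], 0, 0.4], [[-0.18, 0.018, 0], 0, 0.4], [[-0.22, 0.018, 0], 0, 0.4], [[-0.22, 0.018, 0], 0, 0.4], [[-0.22, 0.018, 0.06], 0, 0.4]]}}

```text
t: 45.05
position: [0.4982, 0.1129, 0.1904]
tcp_rot: [179.4, -0.1, 89.9]
ft_force: [1.0, 0.4, -0.8]
gripper_width: 0.0419
```

Request:
{"api": "jog_arm", "payload": {"rows": [[[0, 0, 0.05], 0, 0.4], [[0, 0, 0.1], 0, 0.4], [[0, 0, 0.136], 0, 0.4], [[0, 0, 0.136], 0, 0.4], [[0, 0, 0.136], 0, 0.4]]}}

```text
t: 45.55
position: [0.4942, 0.1135, 0.1185]
tcp_rot: [-180.0, -0.0, 90.0]
ft_force: [-0.4, 0.4, -0.2]
gripper_width: 0.0416
```

Request:
{"api": "jog_arm", "payload": {"rows": [[[0, 0, 0], 0, -0.15], [[0, 0, 0], 0, -0.15], [[0, 0, 0], 0, -0.15], [[0, 0, 0], 0, -0.15]]}}

```text
t: 45.95
position: [0.4948, 0.1128, 0.119]
tcp_rot: [179.9, -0.0, 90.0]
ft_force: [-0.6, 0.4, -0.9]
gripper_width: 0.0537
```

Request:
{"api": "jog_arm", "payload": {"rows": [[[0, 0, -0.04], 0, -0.15], [[0, 0, -0.1], 0, -0.15], [[0, 0, -0.18], 0, -0.15], [[0, 0, -0.27], 0, -0.15], [[0, 0, -0.36], 0, -0.15]]}}

```text
t: 46.45
position: [0.4939, 0.1127, 0.3001]
tcp_rot: [-180.0, -0.0, 90.0]
ft_force: [0.6, -0.8, 0.7]
gripper_width: 0.0543
```

Run:
```python
from h import *
o=get_obs();print(o["t"],o["position"],o["tcp_rot"],o["ft_force"],o["gripper_width"],o["joints"])
plan(.49,-.07,.3,0)
```

```text
46.45 [0.49393292 0.11271824 0.30007789] [-1.79979869e+02 -1.87576621e-03  8.99917351e+01] [ 0.55780509 -0.84015576  0.65731921] 0.054260166178364155 [3.05704354e+00 6.94667934e-01 9.23790653e+01 2.95375179e-03
 8.69462684e+01 3.06515022e+00]
shift [-3.654e-01 -7.800e-03  1.000e-04] spin 1.4998622520182714
```

Request:
{"api": "jog_arm", "payload": {"rows": [[[-0.09, 0, 0], 0, -0.15], [[-0.18, 0, 0], 0, -0.15], [[-0.226, 0, 0], 0, -0.15], [[-0.226, 0, 0], 0, -0.15], [[-0.226, 0, 0], 0, -0.15]]}}

```text
t: 46.95
position: [0.4944, -0.0002, 0.2985]
tcp_rot: [180.0, -0.0, 89.9]
ft_force: [-0.3, -1.1, -0.3]
gripper_width: 0.0541
```

Request:
{"api": "jog_arm", "payload": {"rows": [[[0, 0, 0], 0, -0.15], [[0, 0, 0], 0, -0.15]]}}

```text
t: 47.15
position: [0.4944, 0.0009, 0.2984]
tcp_rot: [-180.0, -0.0, 90.1]
ft_force: [0.5, -0.2, -0.6]
gripper_width: 0.054
```

Run:
```python
from h import *
o=get_obs(); im=snapshot("wrist");save(im,"w11.png");print(o["t"],o["position"],o["tcp_rot"],o["joints"])
plan(.5055,-.140,.3,77)
```

```text
47.15 [0.49439689 0.00094711 0.29837943] [-1.79991214e+02 -2.15479204e-02  9.01015467e+01] [-9.94409034e+00 -8.24330680e-01  9.40936207e+01  1.97168844e-02
  8.67431199e+01 -1.00467610e+01]
shift [-0.2818  0.0218 -0.0033] spin 0.21836078787029198
```

View pics/w11.png

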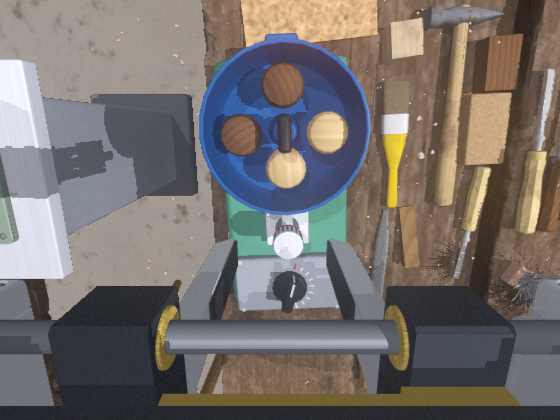

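w11 shows all four parts in the tub: knobs at (283,85) and (241,134), pulls at (328,132) and (286,168). The collar arm is no longer swung aside and the dial pointer is at the red mark. Now to the dial.

Request:
{"api": "jog_arm", "payload": {"rows": [[[-0.09, 0.02, 0], 0.1, -0.15], [[-0.18, 0.02, 0], 0.2, -0.15], [[-0.27, 0.022, 0], 0.22, -0.15], [[-0.282, 0.022, 0], 0.22, -0.15], [[-0.282, 0.022, 0.1], 0.22, -0.15]], "squeeze": 20}}

```text
t: 47.7
position: [0.5107, -0.1443, 0.2554]
tcp_rot: [179.0, 0.2, 76.7]
ft_force: [0.9, -0.9, -0.8]
gripper_width: 0.0535
```

Request:
{"api": "jog_arm", "payload": {"rows": [[[0, 0, 0.08], 0, -0.15], [[0, 0, 0.16], 0, -0.15], [[0, 0, 0.22], 0, -0.15], [[0, 0, 0.22], 0, -0.15], [[0, 0, 0.22], 0, -0.15]]}}

```text
t: 48.2
position: [0.5057, -0.1403, 0.1387]
tcp_rot: [-180.0, -0.0, 76.9]
ft_force: [-0.8, -0.6, 0.1]
gripper_width: 0.054
```

Request:
{"api": "jog_arm", "payload": {"rows": [[[0, 0, 0], 0, -0.15], [[0, 0, 0], 0, -0.15]]}}

```text
t: 48.4
position: [0.5072, -0.1417, 0.141]
tcp_rot: [179.7, 0.1, 76.8]
ft_force: [0.1, 1.2, -0.3]
gripper_width: 0.0538
```

Run:
```python
from h import *
o=get_obs(); im=snapshot("wrist");print(o["t"],o["position"],o["tcp_rot"],o["joints"])
plan(.5055,-.1395,.092,77);W=campose("wrist",o);print("proj dial top",proj(W,[.5055,-.14,.088]),"collar top rest/.010",proj(W,[.5023,-.0562,.113]),proj(W,[.5023,-.0562,.123]))
save(cv2.resize(im[0:320,160:400],None,fx=2,fy=1.875,interpolation=cv2.INTER_CUBIC),"w12.png")
```

```text
48.4 [ 0.5072494  -0.14168782  0.14096416] [1.79732157e+02 5.00750597e-02 7.68271297e+01] [-2.50301327e+01  1.11650544e+01  1.00419732e+02  6.49545695e-03
  6.81427974e+01 -1.18597833e+01]
shift [ 0.0036 -0.0043  0.0973] spin -0.0029770716958215835
proj dial top [278.48315448 233.69275249] collar top rest/.010 [237.31433034 109.66744684] [234.79465325 108.81244764]
```

View pics/w12.png

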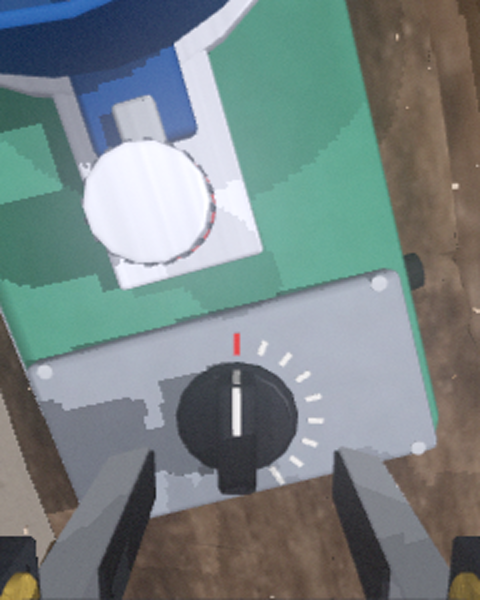

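w12 shows the collar arm lying over the ear at crop (140,115) and the pointer exactly on the red mark at (237,345). Next I grip the dial and turn it clockwise.

Request:
{"api": "jog_arm", "payload": {"rows": [[[0.002, -0.002, 0.04], 0, -0.15], [[0.002, -0.002, 0.08], 0, -0.15], [[0.002, -0.002, 0.094], 0, -0.15], [[0.002, -0.002, 0.094], 0, -0.15], [[0.002, -0.002, 0.094], 0, -0.15]]}}

```text
t: 48.95
position: [0.5055, -0.1404, 0.0925]
tcp_rot: [179.9, 0.0, 76.8]
ft_force: [0.7, 0.0, 0.2]
gripper_width: 0.0542
```

Request:
{"api": "jog_arm", "payload": {"rows": [[[0, 0, 0], 0, 1], [[0, 0, 0], 0, 1], [[0, 0, 0], 0, 1], [[0, 0, 0], 0, 1], [[0, 0, 0], 0, 1]]}}

```text
t: 49.45
position: [0.5047, -0.14, 0.0915]
tcp_rot: [180.0, -0.0, 76.8]
ft_force: [-0.4, -0.5, -0.2]
gripper_width: 0.0178
```

Request:
{"api": "jog_arm", "payload": {"rows": [[[0, 0, 0], 0, 1], [[0, 0, 0], 0, 1], [[0, 0, 0], 0, 1], [[0, 0, 0], 0, 1]]}}

```text
t: 49.85
position: [0.5052, -0.1401, 0.0916]
tcp_rot: [179.9, 0.0, 76.8]
ft_force: [2.5, -0.7, -0.8]
gripper_width: 0.0141
```

Request:
{"api": "jog_arm", "payload": {"rows": [[[0, 0, 0], 0.1, 1], [[0, 0, 0], 0.2, 1], [[0, 0, 0], 0.3, 1], [[0, 0, 0], 0.4, 1], [[0, 0, 0], 0.5, 1]]}}

```text
t: 50.35
position: [0.5053, -0.1402, 0.0916]
tcp_rot: [179.9, -0.0, 46.6]
ft_force: [2.0, -1.3, -1.0]
gripper_width: 0.0139
```

Run:
```python
from h import *
o=get_obs();print(o["t"],o["position"],o["tcp_rot"],o["moment"],o["ft_force"],o["gripper_width"],o["joints"][5])
```

```text
50.35 [ 0.50529293 -0.14016192  0.09159498] [ 1.79925705e+02 -3.43016381e-02  4.65614118e+01] [-0.1129871  -0.56114511  0.09944268] [ 2.04706975 -1.3477555  -1.04565061] 0.01388782585153094 18.463432914740338
```

Request:
{"api": "jog_arm", "payload": {"rows": [[[0, 0, 0], 0.12, 1], [[0, 0, 0], 0.24, 1], [[0, 0, 0], 0.36, 1], [[0, 0, 0], 0.48, 1], [[0, 0, 0], 0.6, 1]]}}

```text
t: 50.85
position: [0.5053, -0.1403, 0.0916]
tcp_rot: [180.0, -0.1, 10.5]
ft_force: [3.4, -1.3, -1.7]
gripper_width: 0.0137
```

Request:
{"api": "jog_arm", "payload": {"rows": [[[0, 0, 0], 0.12, 1], [[0, 0, 0], 0.24, 1], [[0, 0, 0], 0.36, 1], [[0, 0, 0], 0.48, 1], [[0, 0, 0], 0.6, 1]]}}

```text
t: 51.35
position: [0.5053, -0.1404, 0.0916]
tcp_rot: [180.0, -0.1, -25.5]
ft_force: [2.8, -2.1, -2.0]
gripper_width: 0.014
```

Request:
{"api": "jog_arm", "payload": {"rows": [[[0, 0, 0], 0.12, 1], [[0, 0, 0], 0.24, 1], [[0, 0, 0], 0.36, 1], [[0, 0, 0], 0.48, 1], [[0, 0, 0], 0.6, 1]]}}

```text
t: 51.85
position: [0.5052, -0.1404, 0.0916]
tcp_rot: [-180.0, -0.1, -61.5]
ft_force: [2.2, -1.2, -1.6]
gripper_width: 0.0139
```

Request:
{"api": "jog_arm", "payload": {"rows": [[[0, 0, 0], 0.08, 1], [[0, 0, 0], 0.16, 1], [[0, 0, 0], 0.19, 1], [[0, 0, 0], 0.19, 1]]}}

```text
t: 52.25
position: [0.5052, -0.1405, 0.0916]
tcp_rot: [-180.0, -0.1, -72.6]
ft_force: [2.8, -1.5, -1.9]
gripper_width: 0.0141
```

Run:
```python
from h import *
o=get_obs();print(o["t"],o["position"],o["tcp_rot"],o["moment"],o["ft_force"],o["gripper_width"],o["joints"][5])
```

```text
52.25 [ 0.50520562 -0.14045005  0.09156485] [-1.79954643e+02 -7.54429345e-02 -7.25658733e+01] [-0.2141769  -0.55212744  0.13354067] [ 2.79236925 -1.48575226 -1.94010036] 0.014115899197600052 137.59631411669258
```

Now a push past the stop, as before, until the moment jumps. Then release and lift off.

Request:
{"api": "jog_arm", "payload": {"rows": [[[0, 0, 0], 0.04, 1], [[0, 0, 0], 0.08, 1], [[0, 0, 0], 0.1, 1], [[0, 0, 0], 0.1, 1]]}}

```text
t: 52.65
position: [0.505, -0.14, 0.0916]
tcp_rot: [-180.0, -0.0, -78.5]
ft_force: [3.5, -1.1, -1.1]
gripper_width: 0.0148
```

Run:
```python
from h import *
o=get_obs();print(o["t"],o["position"],o["tcp_rot"],o["moment"],o["ft_force"],o["gripper_width"],o["joints"][5])
```

```text
52.65 [ 0.50500859 -0.14001589  0.09161093] [-1.79969618e+02 -2.15904558e-02 -7.85259868e+01] [ 0.01940954 -0.5221312   0.46968273] [ 3.48548565 -1.12055711 -1.100565  ] 0.014813630195392464 143.56161263201392
```

Request:
{"api": "jog_arm", "payload": {"rows": [[[0, 0, 0], 0, -0.2], [[0, 0, 0], 0, -0.2], [[0, 0, 0], 0, -0.2], [[0, 0, 0], 0, -0.2], [[0, 0, 0], 0, -0.2]]}}

```text
t: 53.15
position: [0.5044, -0.1399, 0.0914]
tcp_rot: [180.0, 0.0, -78.6]
ft_force: [-0.0, -0.9, -0.3]
gripper_width: 0.0514
```

Request:
{"api": "jog_arm", "payload": {"rows": [[[0, 0, -0.04], 0, -0.2], [[0, 0, -0.1], 0, -0.2], [[0, 0, -0.2], 0, -0.2], [[0, 0, -0.3], 0, -0.2], [[0, 0, -0.34], 0, -0.2]]}}

```text
t: 53.65
position: [0.507, -0.1411, 0.2675]
tcp_rot: [-179.6, -0.3, -78.6]
ft_force: [0.3, 0.1, -0.6]
gripper_width: 0.0564
```

Request:
{"api": "jog_arm", "payload": {"rows": [[[-0.08, 0, 0], -0.12, -0.2], [[-0.16, 0, 0], -0.24, -0.2], [[-0.16, 0, 0], -0.36, -0.2], [[-0.16, 0, 0], -0.48, -0.2], [[-0.16, 0, 0], -0.6, -0.2]]}}

```text
t: 54.15
position: [0.4886, -0.061, 0.2615]
tcp_rot: [180.0, 0.0, -42.2]
ft_force: [-0.3, -0.2, 0.4]
gripper_width: 0.0564
```

Request:
{"api": "jog_arm", "payload": {"rows": [[[0, 0, 0], -0.12, -0.2], [[0, 0, 0], -0.24, -0.2], [[0, 0, 0], -0.36, -0.2], [[0, 0, 0], -0.48, -0.2], [[0, 0, 0], -0.6, -0.2]]}}

```text
t: 54.65
position: [0.4887, -0.0615, 0.2613]
tcp_rot: [-180.0, 0.0, -6.3]
ft_force: [0.3, -0.9, -0.2]
gripper_width: 0.056
```

Run:
```python
from h import *
o=get_obs(); im=snapshot("wrist");save(im,"w13.png");print(o["t"],o["position"],o["tcp_rot"],o["gripper_width"])
```

```text
54.65 [ 0.48865831 -0.06152384  0.26134994] [-1.79996756e+02  2.47393470e-02 -6.30470923e+00] 0.05596821676285194
```

View pics/w13.png

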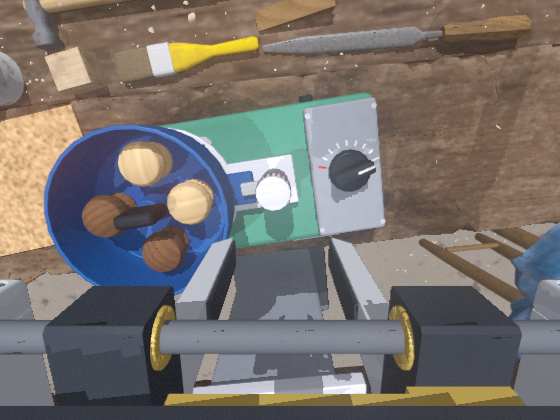

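w13 shows the pointer at the far right end of the scale (365,169). The collar arm is over the ear at (250,190), all four parts are in the tub, and the gripper is clear. I'm handing in.

```bash
python3 -c "
from workcell import *
print(job_done())"
```

```text
the job is handed in; nothing more can be done
None
```

The job is done in the order asked and handed in at about 55 s of the 208 s allowed. `job_done()` gives no verdict.

- **Dial off:** I turned it anticlockwise until the wrist moment jumped at about 76°. A close picture later showed the pointer exactly on the red mark.
- **Tub:** It slid onto the two pegs without snagging and stopped at the expected seated height, with the TCP at 0.1446 m.
- **Collar:** I pulled it up about 16 mm, turned it clockwise to its stop and let it go. Pictures show its arm lying over the tub's ear.
- **Parts:** The four on the mat, two light pulls and two dark knobs, stand in the tub, one on each side of the grip. I saw no fifth part.
- **Dial on:** I turned it clockwise until the moment jumped at about -73° to -78°. The last picture shows the pointer at the far end of the scale.

When I handed in, the gripper was open, about 0.26 m up and touching nothing. I kept clear of the wax tin and the block plane.

- **Off-target placing:** The first pull went down about 5 mm nearer the hub than planned, with a light touch of about 3 N; it stands properly.
- **Tub grip offset:** I gripped the tub about 6 mm off its centre and allowed for this when seating it.
- **Camera error:** The wrist camera read known lengths 1–5% short, so I set positions from close views.

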